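# Hold an elbow to the pipe end for tacking

### The job

The welder is ready to tack the larger of the two steel elbows to the open end of the pipe that is clamped on the jacks. Pick that elbow up off the bench, bring it in line with the pipe until it gently touches the pipe end, then draw it straight back to leave a 3 mm gap: rims concentric, joint square, and the elbow's other opening level and pointing to the far side of the bench, away from the robot. Finish while still holding it there in the air without moving, clear of the pipe, and leave the other parts where they lie.

Things in the scene. Friction and masses are not known exactly. Their poses are not given: they have to be found in the camera images.
- pipe_end (a point): Centre of the open bevelled end of a fixed, level steel pipe (48 mm outside, 41 mm bore) strapped on two grey screw jacks; 150 to 180 mm above the bench. Axes: z up; +y along the pipe's axis into the pipe, so the end faces -y; +x level, square to the pipe, to the far side of the bench. The first jack head begins 115 mm from the end; nothing there is over 33 mm above the pipe's axis.
- pipe_far (a point): Centre of the gasket face of the 127 mm flange at the pipe's other end, on the pipe's axis, 402 mm from pipe_end. Same axes as pipe_end.
- elbow_mid (a point): The larger elbow: 90 degree steel butt-weld elbow, 48 mm outside diameter, about 0.4 kg, lying flat. Point: middle of its arc (57 mm radius) and of the section, 24 mm above the bench, 4 mm from the centre of mass. Axes: z up; one end faces its +y, the other its +x; the bend's centre lies along (+x,+y), at 45 degrees. Gripped from above across the section along that line it measures 48 mm.
- elbow_end (a point): Centre of the elbow's opening that is to meet the pipe, in the plane of that end: 17 mm to -x and 40 mm to +y of elbow_mid in the elbow's axes. It faces +y. Lying as it does, the elbow must meet the pipe with this end for the other to point to the far side.
- elbow_free (a point): Centre of the elbow's other opening, which is to point level to the far side of the bench: 40 mm to +x and 17 mm to -y of elbow_mid in the elbow's axes. It faces +x.
- elbow_small_mid (a point): Bystander: a smaller 90 degree elbow of the same look, 33 mm outside diameter, 38 mm bend radius, lying flat. Point at the middle of its arc, 17 mm above the bench.
- tee_mid (a point): Bystander: a pipe tee of 33 mm outside diameter, 76 mm long, lying flat. Point where its axes cross, 17 mm above the bench.
- flange: Bystander: a loose weld-neck flange, 127 mm in diameter, 62 mm high, lying on its face with the neck up. Origin at the centre of its underside.
- c_clamp: Bystander: a red C-clamp lying on its side, about 140 by 250 mm, 26 mm high. Origin under the middle of its frame.
Things that resemble listed ones, but are neither listed nor needed, are in the scene too. Leave any brown, red or yellow look-alike of the part that bears elbow_mid alone.

How it is judged:
By the outcome, as a careful person would: the job done as asked, in the order asked, and still so for the second after the job is handed in, while the arm keeps its last pose, push and grip.
It also fails if it takes over 45 s, if anything falls off the work surface, if the arm or the gripper's body presses on something with over 40 N, if the wrist force passes 120 N, or if a joint passes its speed limit or range.

### The arm

A 6-joint arm with a two-finger parallel gripper is mounted at the origin on the work surface. World frame = base frame: x ahead of the robot, y to its left, z up, the work surface at z = 0. Lengths are in m, angles in degrees, forces in N, time in s.
With the tool pointing down it reaches from about 0.325 to 0.9 m from the base axis. Payload 6.1 kg.
Tool frame: the origin (TCP) lies midway between the tips of the shut fingers; the grasp point (between the pads) lies 19 mm behind it (grip_depth is the distance from the TCP to the grasp point, in m); z points along the fingers, y is the direction in which the jaws open and shut (so a half turn about z gives the same grasp; the last joint's range is limited). The gripper opens to 87 mm and grips with 3 to 60 N. Pads are 19 mm wide; open, the fingers measure 117 mm over their backs; the gripper's body (75 mm by 190 mm) begins 51 mm behind the grasp point.
Start: joints at [62.676, 12.628, 87.462, -0, 79.91, -7.225], TCP at [0.215, 0.587, 0.223] pointing down, gripper open.
Joint ranges: [-170.65, 170.65], [-52.31, 119.04], [5.05, 147.46], [-71.25, 251.25], [11.57, 151.72], [-153.62, 153.62]. Speed limits (degrees/s): [147.25, 147.25, 172.46, 180, 180, 180].

### API

Orientations are given as a 3x3 rotation matrix whose columns are the frame's x, y, z axes.
In Python, from plant import read_state, snapshot, get_calibration, sign_off, cut_out, grip_depth gives the robot as it stands.
- The arm moves only by the shell command python3 -m crank 'ROWS' [FORCE]. ROWS is JSON, a list that holds one entry, the list of rows, each a list of 5 numbers: the opening, from -1 (shut) to 1 (fully open), so that 0 is half open, then the shift along the tool's x, y, z in cm, then the turn about the tool's z in rad. A call has 1 to 10 rows; each row shifts and turns the commanded pose from where the row before left it, along the tool's axes as they then stand; what a row does not reach is not made up. A row lasts 1/10 s, in which the tool goes at most 50 mm and 8.59 degrees, less where a joint would pass 70% of its speed; a pose out of reach is approached as far as the arm can. A call is refused whole if a number of a shift passes 5 or a number of a turn 0.15, either way. A call with a gripper value outside its range is refused whole. The fingers move at their own pace and stop on an object; FORCE is the grip in N (left out, the last holds). Time passes only in rows, so rows that do not move let the fingers close. It gives the time, the measured TCP pose, the force and the opening at its end, in the units of the state.
- read_state(): the state, without advancing time (a new reading comes with each control period).
- snapshot(name): name is "scene" or "top" or "wrist"; returns the picture (400x640x3 uint8, blue, green, red); there is no depth.
- get_calibration(name): a dict with "fx", "fy", "cx", "cy" (pixels), "D" ([k1, k2, p1, p2, k3] as OpenCV has them; the pictures are not rectified), "T" (4x4, takes a point from camera to world coordinates); the wrist camera has in their place "T_tool_cam" (4x4, takes a point from camera to tool coordinates, whose origin is the TCP and whose axes are the flange's). Camera axes: x right, y down, z forward; pixel columns grow to the right and rows downward; lengths in m; the calibration is good to about 2 mm. A picture is of the moment at which its call begins: read the wrist's pose just before it. get_calibration takes no time and is no camera call.
- sign_off(): hands the job in, once; it reports no verdict.
Trained networks look in the newest picture that a camera, given by its name, has taken for a name from the list of things; names that differ only in an ending like _2 or _b are one class to them, and where a whole thing is asked for, a point or a joint stands for the part that bears it (a point fixed in the world has none). Each returns a list of dicts, best first, with "confidence" (0 to 1); they miss things now and then, are a little off and sometimes report something else, mostly with a low value. They report only what shows in the picture. A call takes as long as a camera call. They do not tell look-alikes from the thing itself.
- cut_out(camera, query): "region" (400x640 bool, what is visible of it) and "rect" ([left, top, right, bottom] in pixels, round what is visible of it).
The state is a dict: "t": time; "joints": joint angles; "joint_velocities": joint speeds; "joint_torque": joint torques, N m; "tcp_pos": TCP position; "orientation": TCP orientation; "wrist_force": force on the tool from outside, world axes, zero at the start; "ft_torque": the same for the moment, N m; "width": finger opening in m.
Only numpy, scipy, OpenCV 4.12 (cv2) and the standard library are available. Lean on these libraries where they do the work, as an engineer would, in place of code of your own. Each camera call takes 0.05 s, during which the arm holds its last target. There are 200 camera calls.

## Working session

There is one attempt and no reset: what is moved stays moved. The work goes in short steps, Python scripts to look and compute and a shell command to move; the robot and the scene stay as the last step left them, time stands still between calls to the robot, and variables do not carry over. Pictures are saved under pics/ and viewed, about 8 in all and at most 12, crops included, and the job is handed in when it is done.

```bash
mkdir -p pics; ls
python3 - <<'E'
from plant import *
import cv2,json
s=read_state();print(s)
print(grip_depth)
for n in("scene","top","wrist"):
    im=snapshot(n);cv2.imwrite(f"pics/{n}0.png",im)
    c=get_calibration(n);print(n,{k:(v.tolist() if hasattr(v,'tolist') else v) for k,v in c.items()})
E
```

```text
pics
{'t': 0.0, 'joints': array([ 6.26746711e+01,  1.26740597e+01,  8.75270520e+01,  7.11049633e-04,
        7.99104152e+01, -7.22406389e+00]), 'joint_velocities': array([-0.00610816,  0.12217917, -0.12490847,  0.00764007, -0.02251001,
        0.0915175 ]), 'joint_torque': array([ 2.30558413e-03, -4.94610786e+01, -3.87378323e+01,  7.01345061e-02,
        5.73600142e-02, -1.71006745e-04]), 'tcp_pos': array([0.21449852, 0.58636805, 0.22143815]), 'orientation': array([[-9.39085797e-01,  3.43681609e-01, -9.04385704e-04],
       [ 3.43682703e-01,  9.39084250e-01, -1.72369946e-03],
       [ 2.56890568e-04, -1.92952340e-03, -9.99998105e-01]]), 'wrist_force': array([-0.36926748, -0.09843528, -0.29279082]), 'ft_torque': array([ 0.04448017, -0.04247735, -0.01489728]), 'width': 0.0867630426122188}
0.0187
scene {'fx': 487.6167591831655, 'fy': 487.6167591831655, 'cx': 322.3096819536578, 'cy': 203.0896213196217, 'D': [-0.14554944255466265, 0.0, 0.0, 0.0, 0.0], 'T': [[-0.22912584386616888, 0.5851720758939258, -0.7778656627378596, 1.6700299572786825], [0.973258589914511, 0.1242564216531411, -0.19320
[... 354 characters left out ...]
672738072342745, 0.3160773961699954], [-0.9999597191936327, -0.003897386052415766, 0.008085194626587435, 0.07832914406627632], [-0.007319236842517306, -0.16730907247021057, -0.9858773265681695, 1.512192315881236], [0.0, 0.0, 0.0, 1.0]]}
wrist {'fx': 340.19698192926575, 'fy': 340.19698192926575, 'cx': 320.98119107781696, 'cy': 206.36065808516736, 'D': [-0.0639135122393635, 0.0, 0.0, 0.0, 0.0], 'T_tool_cam': [[0.0005464445702414131, -0.9585820625582399, -0.2848159594192722, 0.07857417190793894], [0.9999998479637026, 0.0005027454668568611, 0.0002265382204429965, -0.001031662713300574], [-7.396554211400691e-05, -0.284816039907489, 0.9585821915415037, -0.16201592796924832], [0.0, 0.0, 0.0, 1.0]]}
```

View pics/scene0.png

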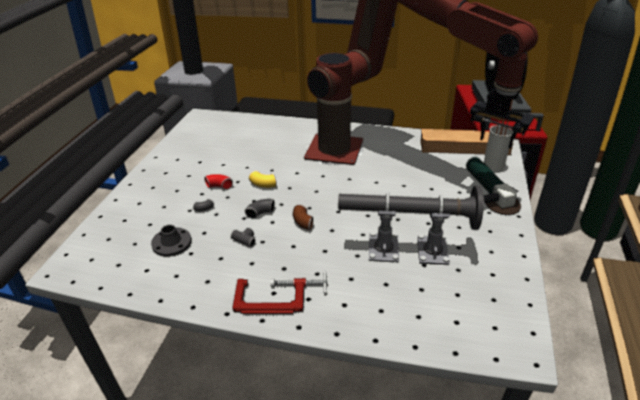

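View pics/top0.png

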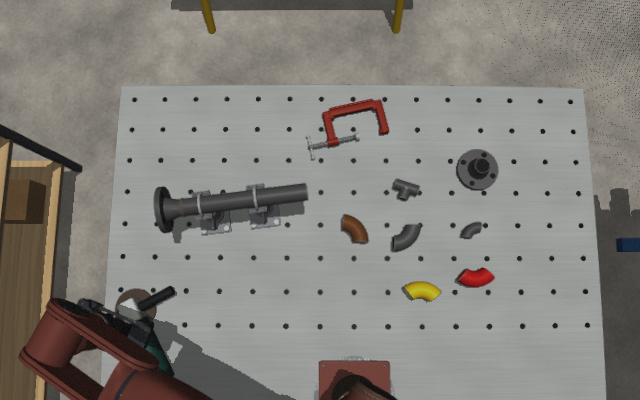

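Scene view: grey large elbow at about (260,208), pipe's open end at (340,201). Top view: large grey elbow at (406,237), small one at (471,230), brown look-alike at (354,229), pipe end at (307,191), flange at (165,208).

```bash
cat > h.py <<'E'
import numpy as np, cv2
from plant import *
from scipy.optimize import least_squares, minimize
def cam(n, s=None):
    c=get_calibration(n); K=np.array([[c['fx'],0,c['cx']],[0,c['fy'],c['cy']],[0,0,1]]); D=np.array(c['D'],float)
    if n=='wrist':
        s=s or read_state(); W=np.eye(4); W[:3,:3]=s['orientation']; W[:3,3]=s['tcp_pos']; T=W@np.array(c['T_tool_cam'])
    else: T=np.array(c['T'])
    return K,D,T
def proj(C,P):
    K,D,T=C; R=T[:3,:3].T; t=-R@T[:3,3]
    return cv2.projectPoints(np.asarray(P,float).reshape(-1,1,3),cv2.Rodrigues(R)[0],t,K,D)[0].reshape(-1,2)
def ray(C,uv):
    K,D,T=C; p=cv2.undistortPoints(np.asarray(uv,float).reshape(-1,1,2),K,D).reshape(-1,2)
    d=np.c_[p,np.ones(len(p))]@T[:3,:3].T; return T[:3,3],d/np.linalg.norm(d,axis=1)[:,None]
def onz(C,uv,z):
    o,d=ray(C,uv); return o+d*((z-o[2])/d[:,2])[:,None]
def elbow_pts(x,y,z,yaw,Rb=.057,r=.0241):
    # mid at x,y,z ; local axes: end faces +y, free faces +x; bend centre at +(.0403,.0403)
    a=np.radians(np.linspace(180,270,31)); ph=np.linspace(0,2*np.pi,48,endpoint=False)
    A,PH=np.meshgrid(a,ph); rr=Rb+r*np.cos(PH); c=Rb*np.sqrt(.5)
    L=np.stack([c+rr*np.cos(A),c+rr*np.sin(A),r*np.sin(PH)],-1)   # (ph,a,3)
    R=np.array([[np.cos(yaw),-np.sin(yaw),0],[np.sin(yaw),np.cos(yaw),0],[0,0,1]])
    return L@R.T+[x,y,z]
def mask_quads(C,G,shape=(400,640),S=4):
    m=np.zeros((shape[0]*S,shape[1]*S),np.uint8); n,k=G.shape[:2]
    p=((proj(C,G.reshape(-1,3))+.5)*S-.5).reshape(n,k,2)
    for j in range(k-1):
        h=cv2.convexHull(p[:,j:j+2].reshape(-1,2).astype(np.float32)); cv2.fillConvexPoly(m,np.round(h).astype(np.int32),1)
    return cv2.resize(m.astype(np.float32),shape[::-1],interpolation=cv2.INTER_AREA)
def fit_elbow(views,x0,z=.0241):
    f=lambda p: sum(np.abs(mask_quads(C,elbow_pts(p[0],p[1],z,p[2]))-M).sum()/M.sum() for C,M in views)
    r=minimize(f,x0,method='Nelder-Mead',options=dict(initial_simplex=np.array([x0]+[np.add(x0,d) for d in([.01,0,0],[0,.01,0],[0,0,.15])]),xatol=1e-5,fatol=1e-4))
    return r.x,r.fun/len(views)
E
python3 - <<'E'
from h import *
views=[]
for n in('top','scene'):
    snapshot(n)
    for q in('elbow_mid','elbow_small_mid','pipe_end'):
        for d in cut_out(n,q): print(n,q,round(d['confidence'],2),d['rect'],d['region'].sum())
C=cam('top'); Cs=cam('scene')
print('elbow', onz(C,[[406,237]],.024),onz(Cs,[[260,208]],.024))
def tri(a,b):
    o1,d1=ray(C,[a]);o2,d2=ray(Cs,[b]);A=np.c_[d1[0],-d2[0]];k=np.linalg.lstsq(A,o2-o1,rcond=None)[0]
    p,q=o1+k[0]*d1[0],o2+k[1]*d2[0];return (p+q)/2,np.linalg.norm(p-q)
print(tri((306,191),(341,202)),tri((160,208),(480,208)))
E
```

```text
top elbow_mid 0.95 [390.2, 226.2, 422.8, 250.2] 536
top elbow_mid 0.75 [343.0, 212.9, 368.8, 246.3] 533
top elbow_mid 0.67 [403.4, 279.8, 440.5, 300.6] 532
top elbow_mid 0.59 [458.7, 268.0, 494.0, 289.0] 564
top elbow_small_mid 0.74 [459.3, 221.1, 481.9, 236.3] 198
top pipe_end 0.76 [153.1, 183.1, 309.4, 232.1] 3739
scene elbow_mid 0.86 [245.7, 197.2, 276.4, 217.7] 415
scene elbow_mid 0.86 [245.2, 171.6, 278.5, 188.9] 314
scene elbow_mid 0.86 [202.6, 175.4, 234.4, 189.2] 341
scene elbow_mid 0.74 [292.1, 203.5, 315.6, 230.5] 358
scene elbow_small_mid 0.69 [194.9, 199.3, 219.0, 212.6] 226
scene pipe_end 0.9 [339.2, 189.4, 482.2, 233.2] 3414
elbow [[ 0.46192231 -0.15562422  0.024     ]] [[ 0.46696727 -0.15130824  0.024     ]]
(array([0.57091897, 0.13970918, 0.16935117]), np.float64(0.008001596453612026)) (array([0.52258304, 0.53358295, 0.17364552]), np.float64(0.002554098330939171))
```

Run:
```python
from h import *
V=[]
for n in('top','scene'):
    im=snapshot(n); V.append((cam(n),cut_out(n,'elbow_mid')[0]['region'].astype(np.float32)))
    if n=='top': cv2.imwrite('pics/elb.png',cv2.resize(im[205:265,330:450],None,fx=6,fy=6,interpolation=cv2.INTER_CUBIC))
for y in np.radians([-45,0,45,135,-135]):
    print(np.degrees(y),fit_elbow(V,[.462,-.155,y]), fit_elbow(V[:1],[.462,-.155,y]))
```

```text
-45.0 (array([ 0.45996466, -0.15511376,  0.04741377]), np.float64(1.0725983381271362)) (array([ 0.472071  , -0.14997766, -0.81025297]), np.float64(2.050631284713745))
0.0 (array([ 0.46078142, -0.15468262,  0.01944454]), np.float64(1.0699199438095093)) (array([ 0.47078008, -0.15509616,  0.00682479]), np.float64(2.0608584880828857))
45.0 (array([ 0.46118749, -0.15454638,  0.0328786 ]), np.float64(1.0714821815490723)) (array([ 0.48287302, -0.16459507,  0.74885606]), np.float64(2.047727346420288))
135.0 (array([ 0.47078346, -0.14954418,  3.23864564]), np.float64(1.130078673362732)) (array([ 0.47880184, -0.1511075 ,  2.05918337]), np.float64(2.0458333492279053))
-135.0 (array([ 0.47248491, -0.14940024, -3.07851865]), np.float64(1.1293694972991943)) (array([ 0.48088931, -0.14512163, -2.67321175]), np.float64(2.053030252456665))
```

View pics/elb.png

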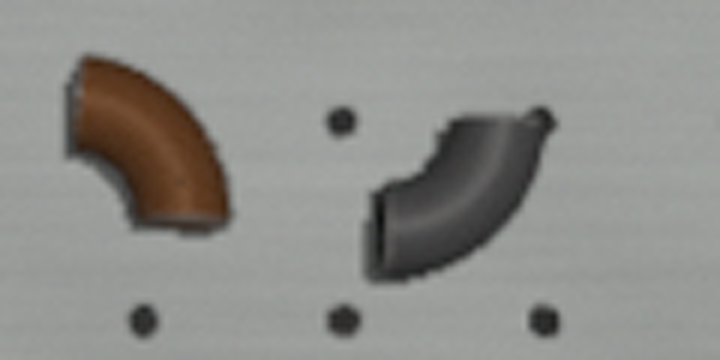

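Grey elbow at crop (455,200): open end faces left (+y), the other end up (+x), so its yaw is near 0. I'm moving the wrist camera over it.

```bash
python3 -m crank '[[[1,0,0,-4,0],[1,-2.8,-3.5,0,0],[1,-2.8,-3.5,0,0],[1,-2.8,-3.5,0,0],[1,-2.8,-3.5,0,0],[1,-2.8,-3.5,0,0],[1,-2.8,-3.5,0,0],[1,-2.8,-3.5,0,0],[1,-2.8,-3.5,0,0],[1,-2.8,-3.5,0,0]]]' && python3 -m crank '[[[1,-2.8,-3.5,0,0],[1,-2.8,-3.5,0,0],[1,-2.8,-3.5,0,0],[1,-2.8,-3.5,0,0],[1,-2.8,-3.5,0,0],[1,-2.8,-3.5,0,0],[1,-2.8,-3.5,0,0],[1,-2.8,-3.5,0,0],[1,-1,-1.6,0,0],[1,0,0,4,0.14]]]' && python3 -m crank '[[[1,0,0,2,0.14],[1,0,0,2,0.14],[1,0,0,0,0],[1,0,0,0,0],[1,0,0,0,0]]]'
python3 - <<'E'
from h import *
s=read_state(); C=cam('wrist',s); im=snapshot('wrist'); cv2.imwrite('pics/w1.png',im)
print(s['tcp_pos'],s['orientation'].round(4),s['wrist_force'])
for d in cut_out('wrist','elbow_mid'):
    print(d['confidence'],d['rect'],d['region'].sum())
    M=d['region'].astype(np.float32); c=onz(C,[[(d['rect'][0]+d['rect'][2])/2,(d['rect'][1]+d['rect'][3])/2]],.024)[0]; print(c)
    print(fit_elbow([(C,M)],[c[0],c[1],0.03]))
E
```

```text
t: 1.75
tcp_pos: [0.3434, 0.2029, 0.2629]
orientation: [[-0.939, 0.343, 0.001], [0.343, 0.939, 0.0], [-0.001, 0.001, -1.0]]
wrist_force: [0.5, -0.2, 0.2]
width: 0.0869
t: 2.75
tcp_pos: [0.465, -0.1586, 0.2277]
orientation: [[-0.88, 0.476, 0.01], [0.476, 0.88, -0.006], [-0.012, -0.001, -1.0]]
wrist_force: [0.6, 0.7, -0.4]
width: 0.087
t: 3.25
tcp_pos: [0.4621, -0.1543, 0.1841]
orientation: [[-0.719, 0.695, 0.002], [0.695, 0.719, -0.001], [-0.002, 0.001, -1.0]]
wrist_force: [0.6, 0.2, 0.5]
width: 0.087
[ 0.46209541 -0.15425124  0.18414906] [[-7.194e-01  6.946e-01  2.200e-03]
 [ 6.946e-01  7.194e-01 -1.200e-03]
 [-2.400e-03  7.000e-04 -1.000e+00]] [0.5783931  0.17857382 0.50369716]
0.94 [70.1, 198.3, 145.0, 256.4] 3135
[ 0.33741779 -0.34200298  0.024     ]
(array([ 0.33832436, -0.35767582, -0.71939648]), np.float64(0.4560406804084778))
0.86 [397.8, 57.7, 521.3, 125.9] 5803
[ 0.48366833 -0.00052078  0.024     ]
(array([ 0.48610899, -0.00556157,  1.49667596]), np.float64(0.036478977650403976))
0.77 [291.1, 129.1, 351.2, 242.6] 4638
[ 0.45956658 -0.15282807  0.024     ]
(array([ 0.45792628, -0.15704785, -0.04741284]), np.float64(0.04306813329458237))
0.65 [116.5, 56.9, 217.2, 142.5] 5840
[ 0.30223463 -0.19830036  0.024     ]
(array([ 0.29906225, -0.20014055, -0.95338482]), np.float64(0.17427225410938263))
```

View pics/w1.png

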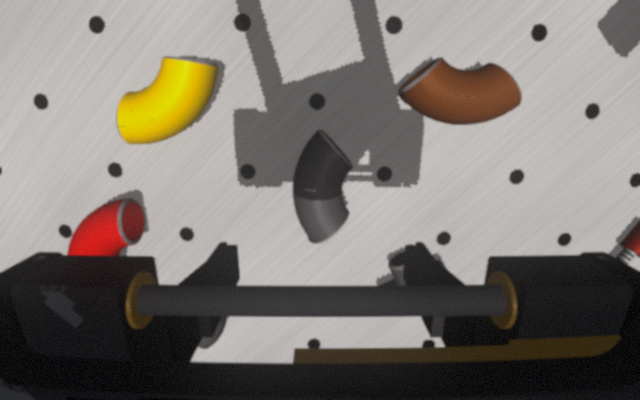

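Wrist view: the grey elbow sits at (321,185) under the gripper's shadow, between the open fingers, with nothing near it. The fit is good: mid (0.458,-0.157), yaw -2.7°. I'm descending to grip it.

```bash
python3 -m crank '[[[1,0.1,-0.5,0,0.064],[1,0,0,4.5,0],[1,0,0,4.5,0],[1,0,0,4,0],[1,0,0,2.5,0],[1,0,0,1.5,0],[1,0,0,0.8,0],[1,0,0,0,0],[1,0,0,0,0],[1,0,0,0,0]]]' 40
python3 - <<'E'
from h import *
s=read_state(); C=cam('wrist',s); im=snapshot('wrist'); cv2.imwrite('pics/w2.png',im)
print(s['tcp_pos'],s['orientation'].round(4))
for d in cut_out('wrist','elbow_mid'):
    print(d['confidence'],d['rect'],d['region'].sum())
E
```

```text
t: 4.35
tcp_pos: [0.4582, -0.1574, 0.006]
orientation: [[-0.672, 0.741, 0.002], [0.741, 0.672, -0.001], [-0.002, 0.001, -1.0]]
wrist_force: [-0.2, 0.2, 0.5]
width: 0.0869
[ 0.45821508 -0.15738988  0.00596126] [[-6.715e-01  7.410e-01  2.300e-03]
 [ 7.410e-01  6.715e-01 -1.300e-03]
 [-2.500e-03  9.000e-04 -1.000e+00]]
0.93 [0.9, 24.3, 98.2, 204.0] 13175
0.78 [271.7, 159.1, 398.7, 345.8] 14238
0.76 [484.5, 0.0, 639.2, 128.7] 16040
```

```bash
python3 -m crank '[[[-1,0,0,0,0],[-1,0,0,0,0],[-1,0,0,0,0],[-1,0,0,0,0],[-1,0,0,0,0],[-1,0,0,0,0],[-1,0,0,0,0],[-1,0,0,0,0]]]' 45 && python3 -m crank '[[[-1,0,0,-1,0],[-1,0,0,-2,0],[-1,0,0,-4,0],[-1,0,0,-4,0],[-1,0,0,-4,0],[-1,0,0,-3,0],[-1,0,0,0,0],[-1,0,0,0,0]]]'
python3 - <<'E'
from h import *
s=read_state(); C=cam('wrist',s); im=snapshot('wrist'); cv2.imwrite('pics/w3.png',im)
print(s['tcp_pos'],s['orientation'].round(4))
for d in cut_out('wrist','elbow_mid'):
    print(d['confidence'],d['rect'],d['region'].sum())
snapshot('scene')
E
```

```text
t: 5.25
tcp_pos: [0.4579, -0.1566, 0.0051]
orientation: [[-0.671, 0.741, 0.002], [0.741, 0.671, 0.0], [-0.001, 0.001, -1.0]]
wrist_force: [3.3, 4.3, 4.5]
width: 0.0476
t: 6.05
tcp_pos: [0.4562, -0.1568, 0.1836]
orientation: [[-0.671, 0.741, -0.001], [0.741, 0.671, -0.0], [0.001, -0.001, -1.0]]
wrist_force: [-0.2, 0.2, -5.1]
width: 0.0476
[ 0.45616571 -0.15675817  0.18358035] [[-6.712e-01  7.413e-01 -1.300e-03]
 [ 7.413e-01  6.712e-01 -1.000e-04]
 [ 8.000e-04 -1.000e-03 -1.000e+00]]
0.98 [266.5, 160.7, 393.5, 347.0] 14029
0.97 [402.3, 53.4, 523.2, 117.0] 5969
0.82 [82.5, 213.8, 155.1, 282.6] 2951
0.71 [122.8, 73.1, 216.3, 160.1] 5730
```

View pics/w3.png

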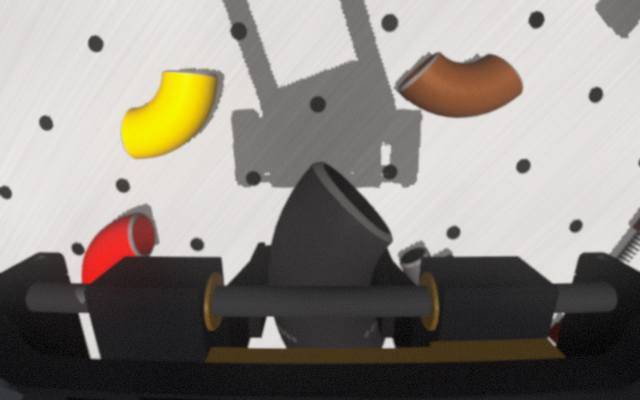

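The elbow is held (47.6 mm, -5 N in z). Its opening rim shows from (320,163) to (390,240). Next I turn it to the pipe's yaw and go to a point about 60 mm short of the pipe.

```bash
python3 -m crank '[[[-1,0,0,0,-0.085],[-1,0,0,0,-0.086],[-1,0.1,3,0,0],[-1,0.2,4.4,0.5,0],[-1,0.2,4.4,0.5,0],[-1,0.2,4.4,1,0],[-1,0.1,4.4,1,0],[-1,0.1,4,0.4,0],[-1,0,0,0,0],[-1,0,0,0,0]]]' && python3 -m crank '[[[-1,0,0,0,0],[-1,0,0,0,0]]]'
python3 - <<'E'
from h import *
s=read_state(); C=cam('wrist',s); im=snapshot('wrist'); cv2.imwrite('pics/w4.png',im)
np.save('s4.npy',s,allow_pickle=True)
print(s['tcp_pos'],s['orientation'].round(4))
im2=snapshot('scene'); cv2.imwrite('pics/s4.png',im2)
im3=snapshot('top'); cv2.imwrite('pics/t4.png',im3)
E
```

```text
t: 7.2
tcp_pos: [0.6, 0.0434, 0.1475]
orientation: [[-0.789, 0.614, -0.005], [0.614, 0.789, -0.0], [0.004, -0.003, -1.0]]
wrist_force: [-0.9, -0.1, -4.1]
width: 0.0477
t: 7.4
tcp_pos: [0.6007, 0.0415, 0.15]
orientation: [[-0.787, 0.617, -0.001], [0.617, 0.787, -0.0], [0.001, -0.001, -1.0]]
wrist_force: [-0.2, 0.3, -5.4]
width: 0.0474
[0.6007261  0.04151294 0.15002649] [[-7.869e-01  6.171e-01 -1.100e-03]
 [ 6.171e-01  7.869e-01 -2.000e-04]
 [ 7.000e-04 -9.000e-04 -1.000e+00]]
```

View pics/w4.png

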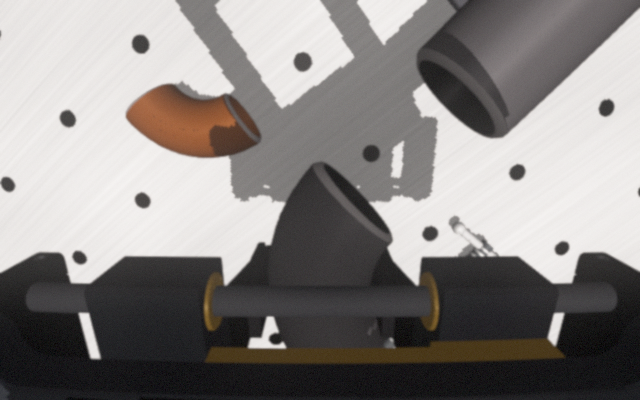

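Wrist view: pipe rim at about (462,95), running from (418,55) to (500,137). Elbow rim at about (355,202). Both are visible, so I'm zooming in to choose the edges to fit.

Run:
```python
import cv2,numpy as np
im=cv2.imread('pics/w4.png')
f=lambda a:cv2.resize(np.clip(a.astype(float)*2.2,0,255).astype(np.uint8),None,fx=4,fy=4,interpolation=cv2.INTER_CUBIC)
cv2.imwrite('pics/w4c.png',np.hstack([f(im[35:155,405:505]),f(im[145:265,300:400])]))
```

```text
(no output)
```

View pics/w4c.png

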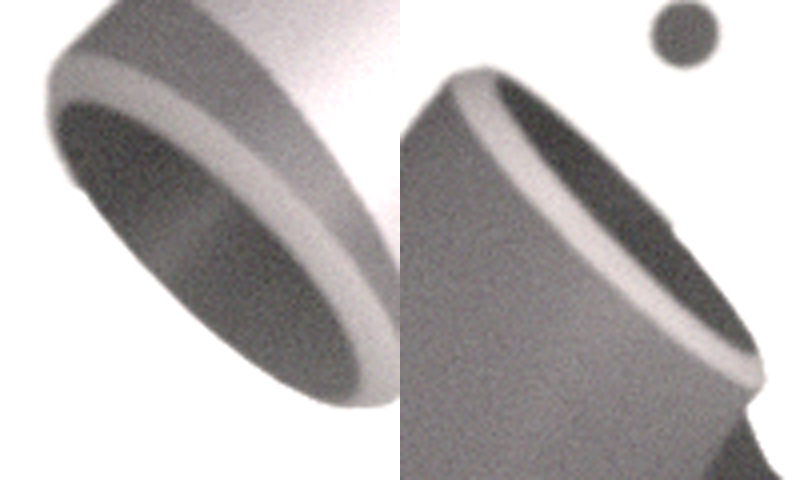

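```bash
cat > rim.py <<'E'
from h import *
def circ(p,r,setb,n=181):
    # p: x,y,z,yaw,pitch ; a = face normal dir +y_local*sgn handled by setb sign
    cy,sy,cp,sp=np.cos(p[3]),np.sin(p[3]),np.cos(p[4]),np.sin(p[4])
    X=np.array([cy,sy,0]); Y=np.array([-sy*cp,cy*cp,sp]); Z=np.cross(X,Y)
    t=np.linspace(0,2*np.pi,n)[:,None]
    return np.array(p[:3])+setb*Y+r*(np.cos(t)*X+np.sin(t)*Z)
def dist(C,p,r,sb,pts):
    q=proj(C,circ(p,r,sb)); a,b=q[:-1],q[1:]; d=b-a
    w=pts[:,None]-a; t=np.clip((w*d).sum(-1)/(d*d).sum(-1),0,1); v=w-t[...,None]*d
    L=np.linalg.norm(v,axis=-1); i=L.argmin(1); k=np.arange(len(pts))
    return L[k,i]*np.sign(np.cross(d[i],v[k,i]))
RB,RO=.0205,.02415
def split(q): return q[:4].tolist()+[0.], q[4:9], q[9], q[10]   # pipe, elbow, b, rl
def res(q,C,S):
    P,E,b,rl=split(q)
    return np.r_[dist(C,P,RB,0,S[0]),dist(C,P,RO,b,S[1]),dist(C,P,rl,0,S[2]),
      dist(C,E,RB,0,S[3]),dist(C,E,RO,-b,S[4]),dist(C,E,rl,0,S[5]),[(b-.0017)/.0005,(rl-.022)/.0005]]
def snap(im,C,q,S,h=2.5):
    g=cv2.GaussianBlur(cv2.cvtColor(im,cv2.COLOR_BGR2GRAY).astype(np.float32)**.5,(0,0),.7); P,E,b,rl=split(q); out=[]
    for pts,(p,r,sb) in zip(S,[(P,RB,0),(P,RO,b),(P,rl,0),(E,RB,0),(E,RO,-b),(E,rl,0)]):
        c=proj(C,circ(p,r,sb,721)); t=np.gradient(c,axis=0); n=np.c_[-t[:,1],t[:,0]]; n/=np.linalg.norm(n,axis=1)[:,None]
        # arc spanned by the given points
        i=np.unique(np.concatenate([np.where(np.linalg.norm(c-z,axis=1)<4)[0] for z in pts])); i=i[::4]
        k=np.arange(-h,h+.01,.1); L=c[i][:,None]+k[None,:,None]*n[i][:,None]
        v=cv2.remap(g,L[...,0].astype(np.float32),L[...,1].astype(np.float32),cv2.INTER_CUBIC)
        d=np.gradient(v,axis=1); j=np.abs(d).argmax(1); ok=(j>2)&(j<len(k)-3)&(np.sign(d[np.arange(len(j)),j])==np.sign(np.median(d[np.arange(len(j)),j])))
        out.append(L[np.arange(len(j)),j][ok])
    return out
def solve(im,C,S,q,it=4):
    q=least_squares(res,q,args=(C,S),x_scale=[.01]*3+[.1]+[.01]*3+[.1,.1,.001,.001],loss='soft_l1').x
    print('hand rms',np.sqrt(np.mean(res(q,C,S)**2)))
    for _ in range(it):
        T=snap(im,C,q,S); r=least_squares(res,q,args=(C,T),x_scale=[.01]*3+[.1]+[.01]*3+[.1,.1,.001,.001],loss='soft_l1',f_scale=.5); q=r.x
    rr=res(q,C,T); print('rms',np.sqrt(np.mean(rr**2)),'n',[len(t) for t in T],'sigma mm/deg',
      (np.sqrt(np.diag(np.linalg.inv(r.jac.T@r.jac)))[[0,1,2,4,5,6]]*.4e3).round(2))
    o=0
    print('per set rms',[round(float(np.sqrt(np.mean(a**2))),2) for a in np.split(rr[:-2],np.cumsum([len(t) for t in T])[:-1])])
    return q,T
def report(q,s=None):
    P,E,b,rl=split(q); s=s or read_state()
    X=np.array([np.cos(P[3]),np.sin(P[3]),0]);Y=np.array([-X[1],X[0],0]); d=np.array(P[:3])-E[:3]
    print('pipe',np.round(P[:3],4),'yaw',np.degrees(P[3]).round(2),'| elbow',np.round(E[:3],4),'yaw,pitch',np.degrees(E[3:5]).round(2),'b,rl',b*1e3,rl*1e3)
    print('elbow->pipe in pipe axes mm: x %.2f gap %.2f z %.2f ; yaw to turn %.2f deg'%(d@X*1e3,d@Y*1e3,d[2]*1e3,np.degrees(P[3]-E[3])))
    R=s['orientation']; print('tool shift cm to concentric (no gap move)',(R.T@(X*(d@X)+[0,0,d[2]])*100).round(3),'tool dir of +y pipe',(R.T@Y).round(4))
E
python3 - <<'E'
from rim import *
im=cv2.imread('pics/w4.png'); s=np.load('s4.npy',allow_pickle=True).item(); C=cam('wrist',s)
f=lambda L,o: np.array([[o[0]+(x+.5)/4-.5,o[1]+(y+.5)/4-.5] for x,y in L])
p,e=(405,35),(200,145)
S=[f([(62,110),(85,100),(130,112),(200,165),(260,222),(310,285),(345,340),(357,385)],p),
 f([(75,55),(120,62),(170,95),(230,145),(300,210),(350,262),(390,325)],p),
 f([(80,190),(120,240),(180,300),(240,350),(290,385),(330,403)],p),
 f([(500,80),(520,125),(560,185),(610,245),(660,295),(710,333),(750,355)],e),
 f([(455,90),(475,135),(520,200),(570,260),(630,315),(690,358),(740,387)],e),
 f([(560,115),(620,170),(670,222),(715,275),(745,325)],e)]
q0=np.array([.571,.14,.169,.12,.578,.08,.169,.12,0,.0017,.022])
q,T=solve(im,C,S,q0); np.save('q4.npy',q); report(q,s)
R=s['orientation']; g=s['tcp_pos']-R[:,2]*.0187
print('elbow end nominal from grasp', g)
E
```

```text
hand rms 0.8691044162055159
rms 0.6684317795282991 n [56, 25, 37, 58, 25, 30] sigma mm/deg [0.07 0.14 0.36 0.21 0.05 0.62]
per set rms [0.64, 0.4, 0.48, 0.66, 1.14, 0.49]
pipe [0.5696 0.1339 0.1693] yaw 7.57 | elbow [0.5765 0.0778 0.1745] yaw,pitch [7.26 0.55] b,rl 2.373607478236011 21.279826680958017
elbow->pipe in pipe axes mm: x 0.50 gap 56.51 z -5.20 ; yaw to turn 0.30 deg
tool shift cm to concentric (no gap move) [-0.035  0.036  0.519] tool dir of +y pipe [ 7.154e-01  6.988e-01 -1.000e-04]
elbow end nominal from grasp [0.60074669 0.04151748 0.16872648]
```

```bash
python3 -m crank '[[[-1,0.7,0.8,0,-0.005],[-1,0.7,0.7,0,0],[-1,0.7,0.7,0,0],[-1,0.5,0.5,0,0],[-1,0.3,0.3,0,0],[-1,0,0,0,0],[-1,0,0,0,0],[-1,0,0,0,0]]]'
python3 - <<'E'
from h import *
s=read_state(); im=snapshot('wrist'); cv2.imwrite('pics/w5.png',im); np.save('s5.npy',s,allow_pickle=True)
print(s['tcp_pos'],s['orientation'].round(4),s['wrist_force'])
im2=snapshot('scene'); cv2.imwrite('pics/s5.png',im2)
f=lambda a,k:cv2.resize(np.clip(a.astype(float)*2.2,0,255).astype(np.uint8),None,fx=k,fy=k,interpolation=cv2.INTER_CUBIC)
a=f(im[90:250,300:500],4); cv2.imwrite('pics/w5c.png',a[:600]);
E
```

```text
t: 8.35
tcp_pos: [0.597, 0.0837, 0.1505]
orientation: [[-0.791, 0.612, -0.0], [0.612, 0.791, -0.0], [-0.0, -0.0, -1.0]]
wrist_force: [0.2, -0.2, -4.0]
width: 0.0477
[0.59703704 0.08373691 0.15050632] [[-7.906e-01  6.124e-01 -0.000e+00]
 [ 6.124e-01  7.906e-01 -2.000e-04]
 [-1.000e-04 -2.000e-04 -1.000e+00]] [ 0.19150306 -0.18785066 -4.03236281]
```

View pics/w5c.png

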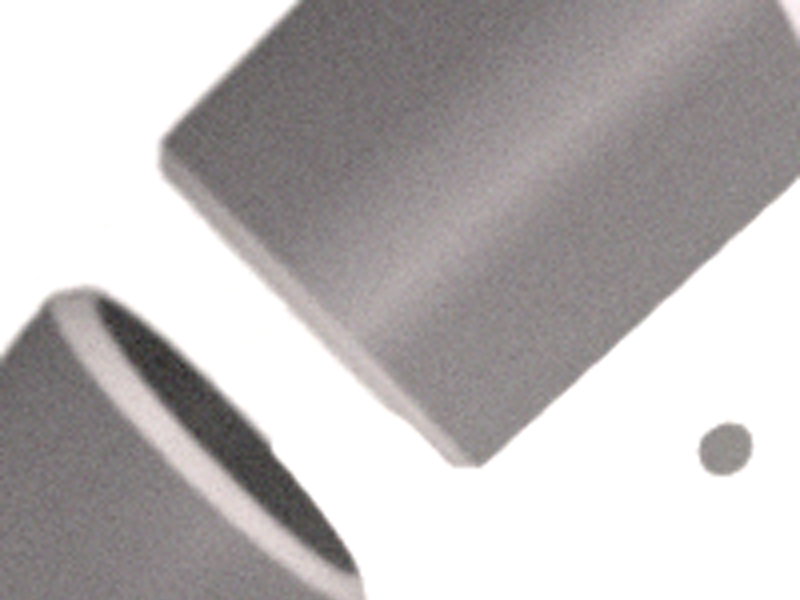

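Zoomed view: pipe end corners at crop (165,150) and (478,465), elbow rim from (50,300) to (362,590), and a clear gap of about 15 mm. To get relative height well I'll fit silhouettes of both parts in both wrist views.

```bash
cat > sil.py <<'E'
from rim import *
def hullmask(C,rings,roi,S=4):
    x0,y0,x1,y1=roi; m=np.zeros(((y1-y0)*S,(x1-x0)*S),np.uint8)
    P=[(proj(C,r)-[x0,y0]+.5)*S-.5 for r in rings]
    for a,b in zip(P[:-1],P[1:]):
        h=cv2.convexHull(np.r_[a,b].astype(np.float32)); cv2.fillConvexPoly(m,np.round(h*16).astype(np.int32),1,shift=4)
    return cv2.resize(m.astype(np.float32),(x1-x0,y1-y0),interpolation=cv2.INTER_AREA)
def seg(im,roi,th=105,S=4):
    x0,y0,x1,y1=roi; g=cv2.cvtColor(im,cv2.COLOR_BGR2GRAY)
    big=cv2.resize(g,None,fx=S,fy=S,interpolation=cv2.INTER_CUBIC)[y0*S:y1*S,x0*S:x1*S]
    return cv2.resize((big<th).astype(np.float32),(x1-x0,y1-y0),interpolation=cv2.INTER_AREA)
B,RL=.0022,.022
def pipe_rings(p,r=RO): q=list(p)+[0.]; return [circ(q,RL,0,61),circ(q,r,B,61),circ(q,r,.06,61),circ(q,r,.14,61)]
def elbow_rings(p,r=RO):  # p: mid x,y,z (world), yaw, pitch-about-jaw(small), Rb .057
    a=np.radians(np.linspace(180,240,21)); a[0]+=B/.057; c=.057*np.sqrt(.5); t=np.linspace(0,2*np.pi,61)
    R=lambda rr,an: np.stack([c+(.057+rr*np.cos(t))*np.cos(an),c+(.057+rr*np.cos(t))*np.sin(an),rr*np.sin(t)],-1)
    rings=[R(RL,np.pi)]+[R(r,x) for x in a]
    cy,sy=np.cos(p[3]),np.sin(p[3]); Rz=np.array([[cy,-sy,0],[sy,cy,0],[0,0,1]])
    Rp=cv2.Rodrigues(np.array([1,1,0])/2**.5*p[4])[0]
    return [x@(Rz@Rp).T+p[:3] for x in rings]
def nm(f,x0,st):
    x0=np.array(x0,float)
    for _ in range(2):
        r=minimize(f,x0,method='Nelder-Mead',options=dict(initial_simplex=np.vstack([x0]+[x0+np.eye(len(x0))[i]*st[i] for i in range(len(x0))]),xatol=1e-6,fatol=.02,maxiter=600)); x0=r.x
    return r.x,r.fun
E
python3 - <<'E'
from sil import *
I={k:cv2.imread(f'pics/w{k}.png') for k in(4,5)}; St={k:np.load(f's{k}.npy',allow_pickle=True).item() for k in(4,5)}
Cm={k:cam('wrist',St[k]) for k in(4,5)}
roiP={4:(410,20,600,145),5:(335,95,480,212)}; roiE={4:(262,150,400,238),5:(262,150,395,238)}
for r in (.024,.02415):
    dp={k:seg(I[k],roiP[k]) for k in(4,5)}
    # keep only pipe blob in ROI
    for D in(dp,):
        for k in D:
            n,l,stt,_=cv2.connectedComponentsWithStats((D[k]>.5).astype(np.uint8)); b=1+stt[1:,4].argmax(); D[k]*=cv2.dilate((l==b).astype(np.uint8),np.ones((3,3)))
    for ks in((4,),(5,),(4,5)):
        x,f=nm(lambda p:sum(np.abs(hullmask(Cm[k],pipe_rings(p,r),roiP[k])-dp[k]).sum() for k in ks),[.5696,.1339,.1693,.132],[.003,.003,.006,.03])
        print('r',r,'pipe',ks,x[:3].round(4),np.degrees(x[3]).round(2),round(f,1))
    de={k:seg(I[k],roiE[k]) for k in(4,5)}
    for k in de:
        n,l,stt,_=cv2.connectedComponentsWithStats((de[k]>.5).astype(np.uint8)); b=1+stt[1:,4].argmax(); de[k]*=cv2.dilate((l==b).astype(np.uint8),np.ones((3,3)))
    for k in(4,5):
        t=St[k]['tcp_pos']
        x,f=nm(lambda p:np.abs(hullmask(Cm[k],elbow_rings(list(p)+[0],r),roiE[k])-de[k]).sum(),[t[0],t[1],t[2]+.0187,.127],[.003,.003,.006,.03])
        R=St[k]['orientation']
        print('r',r,'elbow',k,'tool mm',(R.T@(x[:3]-t)*1e3).round(2),'z',x[2].round(4),'yaw',np.degrees(x[3]).round(2),'tooly ang-45',np.degrees(np.arctan2(R[1,1],R[0,1])).round(2)-45,round(f,1))
E
```

```text
r 0.024 pipe (4,) [0.5687 0.1337 0.1708] 7.51 4976.8
r 0.024 pipe (5,) [0.5689 0.1332 0.1708] 7.74 56.9
r 0.024 pipe (4, 5) [0.5688 0.1335 0.1712] 8.03 5096.6
r 0.024 elbow 4 tool mm [ -1.04  -1.99 -11.78] z 0.1618 yaw 7.15 tooly ang-45 6.890000000000001 101.1
r 0.024 elbow 5 tool mm [ -0.98  -1.94 -12.01] z 0.1625 yaw 7.49 tooly ang-45 7.240000000000002 107.1
r 0.02415 pipe (4,) [0.5689 0.134  0.1698] 7.5 4979.9
r 0.02415 pipe (5,) [0.5692 0.1333 0.1702] 7.97 60.7
r 0.02415 pipe (4, 5) [0.569  0.1336 0.1707] 8.31 5134.6
r 0.02415 elbow 4 tool mm [ -1.01  -2.17 -11.9 ] z 0.1619 yaw 6.53 tooly ang-45 6.890000000000001 101.8
r 0.02415 elbow 5 tool mm [ -1.29  -1.66 -11.37] z 0.1619 yaw 8.0 tooly ang-45 7.240000000000002 109.7
```

Run:
```python
from sil import *
im=cv2.imread('pics/w5.png'); s=np.load('s5.npy',allow_pickle=True).item(); C=cam('wrist',s); R=s['orientation'];t=s['tcp_pos']
k=4;x0,y0=290,90
big=cv2.resize(np.clip(im[y0:y0+148,x0:x0+200].astype(float)*2.2,0,255).astype(np.uint8),None,fx=k,fy=k,interpolation=cv2.INTER_CUBIC)
def dr(P,col):
    p=((proj(C,P)-[x0,y0]+.5)*k-.5); cv2.polylines(big,[np.round(p*16).astype(np.int32).reshape(-1,1,2)],False,col,1,cv2.LINE_AA,4)
yaw=np.arctan2(R[1,1],R[0,1])-np.pi/4
E=elbow_rings([*(t-R[:,2]*.0189),yaw,0],.0241)
for r in (E[0],E[1],E[5]): dr(r,(0,0,255))
pr=pipe_rings([.5689,.1332,.1708,np.radians(7.7)],.0241)
for r in pr[:3]: dr(r,(0,200,0))
# bore circle of elbow
for e in [circ([*E[0].mean(0),yaw,0],.0205,0)]: dr(e,(255,0,0))
cv2.imwrite('pics/ov5.png',big); print(E[0][:-1].mean(0))
```

```text
[0.57539586 0.12162046 0.16940632]
```

View pics/ov5.png

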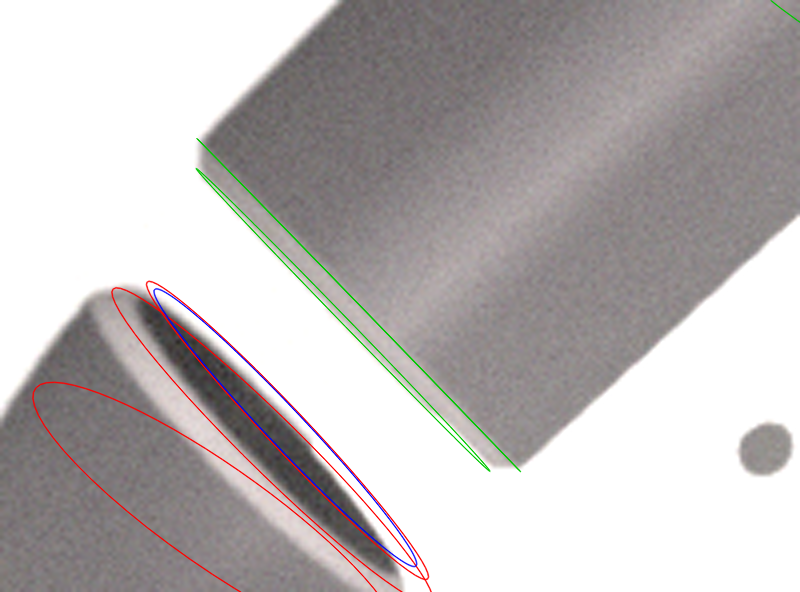

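The overlay matches the pipe well. The elbow's nominal grasp pose does not match: it sits about 2-3 mm short, and its opening looks wider than predicted, maybe a small pitch. I'll fit the elbow's rim in the tool frame with pitch free.

```bash
cat > ef.py <<'E'
from sil import *
IX=(3,4,5)
def efit(ims,sts,picks,q0,rb=RB,ro=.0241,sets=(0,1,2),zfix=None,verbose=True):
    """elbow end pose in tool-down 'world' frame relative to tcp: x,y,z (tool axes rotated to world), yaw rel, pitch, b, rl; averaged over frames"""
    Cs=[cam('wrist',s) for s in sts]
    ang=[np.arctan2(s['orientation'][1,1],s['orientation'][0,1])-np.pi/4 for s in sts]
    def pose(q,i):
        a=ang[i]; c,s_=np.cos(a),np.sin(a); R=np.array([[c,-s_,0],[s_,c,0],[0,0,1]])
        return [*(sts[i]['tcp_pos']+R@q[:3]),a+q[3],q[4]]
    rad=lambda q:[(rb,0),(ro,-q[5]),(q[6],0)]
    def f(q,T):
        r=[]
        for i in range(len(sts)):
            for j in sets: 
                rr,sb=rad(q)[j]; r.append(dist(Cs[i],pose(q,i),rr,sb,T[i][j]))
        r+= [[(q[5]-.0022)/.0004,(q[6]-.0218)/.0005]]
        if zfix is not None: r.append([(q[2]-zfix)/.0002])
        return np.concatenate(r)
    xs=[.01]*3+[.1,.1,.001,.001]
    T=[picks for _ in sts]; q=least_squares(f,q0,args=(T,),x_scale=xs,loss='soft_l1').x
    for it in range(6):
        T=[]
        for i in range(len(sts)):
            g=cv2.GaussianBlur(np.sqrt(cv2.cvtColor(ims[i],cv2.COLOR_BGR2GRAY).astype(np.float32)),(0,0),.7); o=[]
            for j in range(3):
                rr,sb=rad(q)[j]; c=proj(Cs[i],circ(pose(q,i),rr,sb,721)); t=np.gradient(c,axis=0); n=np.c_[-t[:,1],t[:,0]]; n/=np.linalg.norm(n,axis=1)[:,None]
                # nearest curve param for each pick, densified
                pk=picks[j]; pk=np.vstack([pk[k]+(pk[k+1]-pk[k])*u for k in range(len(pk)-1) for u in np.linspace(0,1,8,endpoint=False)])
                ii=np.linalg.norm(c[None]-pk[:,None],axis=-1).argmin(1); cc,nn=pk,n[ii]; kk=np.arange(-2,2.01,.1)
                L=cc[:,None]+kk[None,:,None]*nn[:,None]; v=cv2.remap(g,L[...,0].astype(np.float32),L[...,1].astype(np.float32),cv2.INTER_CUBIC)
                d=np.gradient(v,axis=1); sg=np.sign(np.median(d.sum(1))); m=(d*sg).argmax(1); ok=(m>1)&(m<len(kk)-2)
                o.append(L[np.arange(len(m)),m][ok])
            T.append(o)
        q=least_squares(f,q,args=(T,),x_scale=xs,loss='soft_l1',f_scale=.4).x
    if verbose:
        print('x,y,z mm',(q[:3]*1e3).round(2),'yaw,pitch',np.degrees(q[3:5]).round(2),'b,rl',(q[5:]*1e3).round(2),'rms',[[round(float(np.sqrt(np.mean(dist(Cs[i],pose(q,i),*rad(q)[j],T[i][j])**2))),2) for j in range(3)] for i in range(len(sts))],[len(t) for t in T[0]])
    return q,T
PK=[np.array([[290+(x+.5)/4-.5,90+(y+.5)/4-.5] for x,y in L]) for L in (
 [(150,318),(165,345),(205,405),(255,465),(305,515),(350,550),(380,568)],
 [(95,310),(110,345),(150,405),(200,460),(250,510),(300,548),(345,578)],
 [(205,335),(260,390),(310,440),(350,490),(385,540)])]
E
python3 - <<'E'
from ef import *
ims=[cv2.imread(f'pics/w{k}.png') for k in(4,5)]; sts=[np.load(f's{k}.npy',allow_pickle=True).item() for k in(4,5)]
q0=np.array([-.0167,.0403,.0189,0,0,.0022,.0218])
for kw in (dict(),dict(sets=(0,1)),dict(zfix=.0189),dict(sets=(0,1),zfix=.0189),dict(rb=.0204,ro=.02415)):
    print(kw); efit(ims,sts,PK,q0,**kw)
E
```

```text
{}
x,y,z mm [-19.99  38.62  22.03] yaw,pitch [0.28 0.75] b,rl [ 2.58 21.72] rms [[0.68, 0.57, 0.42], [0.63, 0.57, 0.42]] [46, 47, 32]
{'sets': (0, 1)}
x,y,z mm [-15.96  36.23  11.72] yaw,pitch [ 0.74 -2.01] b,rl [ 2.87 21.8 ] rms [[0.56, 0.42, 4.22], [0.51, 0.45, 4.18]] [41, 45, 31]
{'zfix': 0.0189}
x,y,z mm [-18.91  38.24  18.91] yaw,pitch [0.38 0.89] b,rl [ 2.67 21.77] rms [[0.63, 0.61, 0.4], [0.58, 0.6, 0.42]] [46, 47, 31]
{'sets': (0, 1), 'zfix': 0.0189}
x,y,z mm [-16.69  37.31  18.9 ] yaw,pitch [ 1.3  -1.92] b,rl [ 2.7 21.8] rms [[0.61, 0.39, 3.46], [0.56, 0.46, 3.47]] [43, 47, 32]
{'rb': 0.0204, 'ro': 0.02415}
x,y,z mm [-20.23  38.72  22.92] yaw,pitch [0.28 0.7 ] b,rl [ 2.53 21.74] rms [[0.6, 0.52, 0.41], [0.56, 0.55, 0.42]] [46, 47, 32]
```

```bash
cat > holes.py <<'E'
from sil import *
def st(p,R): R=np.array(R); U,_,V=np.linalg.svd(R); return dict(tcp_pos=np.array(p),orientation=U@V)
def states():
    S={1:st([.46209541,-.15425124,.18414906],[[-.7194,.6946,.0022],[.6946,.7194,-.0012],[-.0024,.0007,-1]]),
     3:st([.45616571,-.15675817,.18358035],[[-.6712,.7413,-.0013],[.7413,.6712,-.0001],[.0008,-.001,-1]])}
    for k in(4,5): S[k]=np.load(f's{k}.npy',allow_pickle=True).item()
    return S
def holes(im):
    g=cv2.cvtColor(im,cv2.COLOR_BGR2GRAY); bg=cv2.medianBlur(g,41)
    out=[]; n,l,s,c=cv2.connectedComponentsWithStats((g.astype(int)<.6*bg).astype(np.uint8))
    for i in range(1,n):
        x,y,w,h,a=s[i]
        if 80<a<450 and .6<w/h<1.6 and a>.68*w*h and 2<x and x+w<638 and y>2 and y+h<250:
            m=np.clip(bg.astype(float)-g,0,None)*cv2.dilate((l==i).astype(np.uint8),np.ones((5,5))); yy,xx=np.nonzero(m>0); ww=m[yy,xx]
            out.append([(xx*ww).sum()/ww.sum(),(yy*ww).sum()/ww.sum()])
    return np.array(out)
def camc(s,b):  # corrected camera
    K,D,T=cam('wrist',s); W=np.eye(4);W[:3,:3]=s['orientation'];W[:3,3]=s['tcp_pos']; TC=np.linalg.inv(W)@T
    TC=TC.copy(); TC[:3,3]+=b[:3]; TC[:3,:3]=TC[:3,:3]@cv2.Rodrigues(np.array(b[3:6]))[0]
    return K,D,W@TC
E
python3 - <<'E'
from holes import *
S=states(); obs=[]; H=[]
for k in S:
    im=cv2.imread(f'pics/w{k}.png'); u=holes(im); X=onz(cam('wrist',S[k]),u,0)[:,:2]
    for a,x in zip(u,X):
        j=[i for i,h in enumerate(H) if np.linalg.norm(h-x)<.015]
        if not j: H.append(x); j=[len(H)-1]
        obs.append((k,j[0],a)); 
cnt={j:sum(o[1]==j for o in obs) for j in range(len(H))}
obs=[o for o in obs if cnt[o[1]]>1]; ids=sorted({o[1] for o in obs}); print(len(obs),[(np.round(H[j],3).tolist(),[o[0] for o in obs if o[1]==j]) for j in ids])
ix={j:i for i,j in enumerate(ids)}
def f(q):
    b=q[:6]; h=q[6:].reshape(-1,2); r=[]
    for k in S:
        o=[x for x in obs if x[0]==k]
        if o: r.append((proj(camc(S[k],b),np.array([[*h[ix[x[1]]],0] for x in o]))-np.array([x[2] for x in o])).ravel()/.3)
    return np.concatenate(r+[b[:3]/.002,b[3:]/.005])
q0=np.r_[np.zeros(6),np.array([H[j] for j in ids]).ravel()]
r=least_squares(f,q0,loss='soft_l1',x_scale=np.r_[[.001]*3,[.002]*3,[.01]*(2*len(ids))]); b=r.x[:6]; np.save('bias.npy',b)
cv=np.sqrt(np.diag(np.linalg.inv(r.jac.T@r.jac)))[:6]
print('dt mm',(b[:3]*1e3).round(2),'+-',(cv[:3]*1e3).round(2),'rot deg',np.degrees(b[3:]).round(3),'+-',np.degrees(cv[3:]).round(3),'px rms before/after',np.sqrt(np.mean((f(q0)[:-6]*.3)**2)),np.sqrt(np.mean((f(r.x)[:-6]*.3)**2)))
print(np.sort(r.x[6:].reshape(-1,2).round(4),axis=0)[:, :].tolist())
E
```

```text
37 [([0.299, -0.102], [1, 3]), ([0.199, -0.201], [1, 3]), ([0.399, -0.0], [1, 3, 4, 5]), ([0.499, 0.099], [1, 3, 4, 5]), ([0.199, -0.301], [1, 3]), ([0.399, -0.101], [1, 3, 4, 5]), ([0.599, 0.099], [1, 3, 4]), ([0.299, -0.301], [1, 3]), ([0.499, -0.101], [1, 3, 4, 5]), ([0.599, -0.001], [1, 3]), ([0.599, -0.101], [1, 3]), ([0.699, -0.001], [1, 3]), ([0.699, 0.299], [4, 5]), ([0.699, 0.199], [4, 5])]
dt mm [ 0.82  5.34 -0.13] +- [1.7  1.88 0.36] rot deg [ 0.005  0.048 -0.068] +- [0.161 0.063 0.068] px rms before/after 0.29052830854750805 0.1464649187199224
[[0.2027, -0.2964], [0.2029, -0.2961], [0.3019, -0.1964], [0.3028, -0.0972], [0.4022, -0.0962], [0.4024, -0.0961], [0.5019, -0.0957], [0.5025, 0.0039], [0.602, 0.0042], [0.6021, 0.0044], [0.6024, 0.1042], [0.7016, 0.1042], [0.7018, 0.2045], [0.702, 0.3045]]
```

Run:
```python
from ef import *; from holes import *
S=states(); A=[]
for k in S:
    u=holes(cv2.imread(f'pics/w{k}.png')); X=onz(cam('wrist',S[k]),u,0)[:,:2]; G=np.round((X+.001)*10)/10; ok=np.linalg.norm(X-G,axis=1)<.006; A.append((k,u[ok],np.c_[G[ok],0*G[ok,0]]))
f=lambda b:np.concatenate([(proj(camc(S[k],b),g)-u).ravel()/.3 for k,u,g in A]+[b[:3]/.003,b[3:]/.01])
r=least_squares(f,np.zeros(6),loss='soft_l1',x_scale=[.001]*3+[.002]*3); b=r.x; np.save('bias.npy',b); cv=np.sqrt(np.diag(np.linalg.inv(r.jac.T@r.jac)))
print('dt',(b[:3]*1e3).round(2),(cv[:3]*1e3).round(2),'rot',np.degrees(b[3:]).round(3),np.degrees(cv[3:]).round(3),'rms',np.sqrt(np.mean((f(b)[:-6]*.3)**2)))
# pipe: corrected, silhouettes; robust to bright top: fill holes by using bench-bright threshold relative
I={k:cv2.imread(f'pics/w{k}.png') for k in(4,5)}; Cm={k:camc(S[k],b) for k in(4,5)}
roi={4:(412,40,470,140),5:(335,95,470,212)}
for r_ in(.024,.02415):
  D={k:seg(I[k],roi[k]) for k in roi}
  for k in D:
    n,l,s_,_=cv2.connectedComponentsWithStats((D[k]>.5).astype(np.uint8)); j=1+s_[1:,4].argmax(); D[k]*=cv2.dilate((l==j).astype(np.uint8),np.ones((3,3)))
  x,fv=nm(lambda p:np.abs(hullmask(Cm[5],pipe_rings(p,r_),roi[5])-D[5]).sum(),[.5696,.134,.1705,.134],[.003,.003,.006,.03]); print('pipe w5',r_,x[:3].round(4),np.degrees(x[3]).round(2),round(fv,1))
# edges of the pipe at the rim in w4 given candidate z: overlay numbers
q0=np.array([-.0167,.0403,.0189,0,0,.0022,.0218])
import h; import ef
ef.cam=lambda n,s:camc(s,b)
for kw in(dict(),dict(zfix=.0189)): efit([I[4],I[5]],[S[4],S[5]],PK,q0,**kw)
```

```text
dt [ 0.05  1.06 -0.11] [0.45 0.27 0.1 ] rot [-0.04  -0.006  0.039] [0.074 0.034 0.017] rms 0.5902900896585117
pipe w5 0.024 [0.5696 0.1341 0.1709] 7.9 54.4
pipe w5 0.02415 [0.5698 0.1341 0.1701] 7.87 52.2
x,y,z mm [-19.15  39.3   21.96] yaw,pitch [0.29 0.74] b,rl [ 2.59 21.73] rms [[0.65, 0.57, 0.4], [0.63, 0.55, 0.41]] [46, 47, 32]
x,y,z mm [-18.07  38.93  18.91] yaw,pitch [0.34 0.88] b,rl [ 2.68 21.77] rms [[0.64, 0.64, 0.4], [0.56, 0.6, 0.42]] [47, 47, 32]
```

```bash
cat > far.py <<'E'
from holes import *
def fixcam(n,im):
    C=cam(n); g=np.array([[x,y,0] for x in np.arange(.1,1.21,.1) for y in np.arange(-.8,.81,.1)]); g=g[(np.abs(g[:,0])<1.0)]
    gray=cv2.cvtColor(im,cv2.COLOR_BGR2GRAY).astype(np.float32); uv=proj(C,g); U=[];G=[]
    for p,q in zip(uv,g):
        x,y=np.round(p).astype(int)
        if not(8<x<631 and 8<y<391): continue
        w=gray[y-6:y+7,x-6:x+7]; bg=np.percentile(w,75); m=np.clip(bg*.85-w,0,None)
        if bg<110 or m.max()<25 or np.std(w[[0,-1]])>12 or np.std(w[:,[0,-1]])>12: continue
        yy,xx=np.mgrid[-6:7,-6:7]; U.append([x+(xx*m).sum()/m.sum(),y+(yy*m).sum()/m.sum()]);G.append(q)
    U,G=np.array(U),np.array(G); K,D,T=C
    def cc(b): T2=T.copy(); T2[:3,3]+=b[:3]; T2[:3,:3]=T2[:3,:3]@cv2.Rodrigues(np.array(b[3:]))[0]; return K,D,T2
    f=lambda b:np.r_[(proj(cc(b),G)-U).ravel()/.3,b[:3]/.003,b[3:]/.01]
    r=least_squares(f,np.zeros(6),loss='soft_l1',x_scale=[.001]*3+[.002]*3)
    print(n,'holes',len(U),'px before',np.median(np.abs(proj(C,G)-U)).round(2),'after',np.median(np.abs(proj(cc(r.x),G)-U)).round(2),'dt',(r.x[:3]*1e3).round(2),'rot',np.degrees(r.x[3:]).round(2))
    return cc(r.x)
def sides(C,g,p,ss,r=.0241,h=3):
    """residuals of pipe side silhouettes (px)"""
    Y=np.array([-np.sin(p[3]),np.cos(p[3]),0]); a=proj(C,p[:3]+0*Y)[0]; e=proj(C,p[:3]+.35*Y)[0]; t=(e-a)/np.linalg.norm(e-a); n=np.array([-t[1],t[0]])
    R=[]; k=np.arange(-h,h+.01,.1)
    for s in ss:
        q=proj(C,circ([*p,0.],r,s,61)); d=q@n
        for i,sg in((d.argmin(),-1),(d.argmax(),1)):
            L=q[i]+k[:,None]*n; v=cv2.remap(g,L[:,0].astype(np.float32)[None],L[:,1].astype(np.float32)[None],cv2.INTER_CUBIC)[0]
            R.append((s,sg,k[(np.gradient(v)*sg).argmax()]))
    return R
def pipefit(Cs,ims,p,S):
    G=[cv2.GaussianBlur(cv2.cvtColor(i,cv2.COLOR_BGR2GRAY).astype(np.float32),(0,0),.6) for i in ims]
    p=np.array(p,float)
    for h in(4,3,2,1.5,1.5):
        obs=[]
        for C,g,ss in zip(Cs,G,S):
            R=sides(C,g,p,ss,h=h); Y=np.array([-np.sin(p[3]),np.cos(p[3]),0]); a,e=proj(C,[p[:3],p[:3]+.35*Y]); t=(e-a)/np.linalg.norm(e-a); n=np.array([-t[1],t[0]])
            for s,sg,k in R:
                q=proj(C,circ([*p,0.],.0241,s,61))@n; obs.append((C,n,s,sg,(q.max() if sg>0 else q.min())+k,abs(k)<h-.15))
        def f(x):
            P=np.array([x[0],p[1],x[1],x[2]]); o=[]
            for C,n,s,sg,m,ok in obs:
                q=proj(C,circ([*P,0.],.0241,s,61))@n; o.append(((q.max() if sg>0 else q.min())-m)*ok)
            return np.array(o)/.15
        r=least_squares(f,[p[0],p[2],p[3]],loss='soft_l1',x_scale=[.001,.001,.01]); p=np.array([r.x[0],p[1],r.x[1],r.x[2]])
    rr=f(r.x)*.15; N=[2*len(s) for s in S]; print('pipe x,z',p[[0,2]].round(4),'yaw',np.degrees(p[3]).round(2),'med|r| px',[np.median(np.abs(a)).round(2) for a in np.split(rr,np.cumsum(N)[:-1])])
    for a in np.split(rr,np.cumsum(N)[:-1]): print(a.round(1).reshape(-1,2).T.tolist())
    return p
E
python3 - <<'E'
from far import *
it,isc=cv2.imread('pics/top0.png'),cv2.imread('pics/scene0.png')
Ct,Cs=fixcam('top',it),fixcam('scene',isc); np.save('Ct.npy',Ct[2]);np.save('Cs.npy',Cs[2])
p0=[.5697,.1341,.1705,np.radians(7.8)]
near=np.arange(.01,.11,.01)
p=pipefit([Ct,Cs],[it,isc],p0,[np.r_[near,np.arange(.17,.21,.01),np.arange(.25,.32,.01)]]*2)
p=pipefit([Ct,Cs],[it,isc],p0,[near,near])
E
```

```text
top holes 92 px before 0.34 after 0.04 dt [-0.25  0.49 -0.89] rot [-0.03 -0.02 -0.02]
scene holes 77 px before 0.14 after 0.04 dt [-0.1  -0.11  0.41] rot [0.01 0.01 0.02]
pipe x,z [0.5693 0.1713] yaw 7.52 med|r| px [np.float64(0.17), np.float64(0.45)]
[[-0.7, -0.1, -0.5, 0.2, 0.4, -0.0, 0.6, 0.2, -0.2, 0.2, -0.0, 0.5, -0.0, -0.4, 1.0, 0.6, 0.2, -0.2, -0.4, 0.1, 0.4, 0.1], [0.1, -0.1, 0.1, -0.3, 0.3, -0.1, -0.0, -0.0, 0.3, -0.2, -0.1, 0.1, 0.1, 0.2, -0.0, -0.3, -0.1, -0.1, -0.8, -0.1, 0.3, -0.1]]
[[-0.3, -1.0, -0.9, -0.7, -0.5, -0.4, -0.3, -0.1, -0.9, 0.2, -0.6, -0.5, -0.4, -0.3, -0.4, -0.3, -0.9, -0.8, 0.4, -0.5, -0.4, -0.3], [0.6, 0.8, 0.9, 0.0, 0.2, 0.3, 0.5, 0.8, 0.1, 0.3, 0.3, 0.4, 0.6, 0.8, 0.5, 0.0, 1.2, 1.3, 1.2, 0.0, 0.0, 0.8]]
pipe x,z [0.57   0.1716] yaw 8.13 med|r| px [np.float64(0.19), np.float64(0.45)]
[[-0.4, 0.1, -0.3, 0.0, -0.4, -0.1, -0.4, 0.1, -0.1, 0.2], [0.1, 0.2, 0.0, 0.1, -0.7, 0.1, 0.3, -0.0, 0.2, -0.3]]
[[-0.1, -0.9, 0.0, -0.7, -0.5, -0.3, -0.4, -0.2, -0.9, -0.0], [0.6, -0.1, 0.9, 0.2, 0.2, 0.5, 0.5, 0.8, 0.8, 0.1]]
```

Run:
```python
from holes import *
S=states(); b=np.load('bias.npy')
for k in(4,5):
    im=cv2.imread(f'pics/w{k}.png'); g=cv2.cvtColor(im,cv2.COLOR_BGR2GRAY); print('shadow',np.percentile(g[165:195,240:290],[5,50]),'rim max',g[200:215,320:335].max(), 'elbow',g[220,310])
    roi=(262,150,400,236); D=seg(im,roi,98); n,l,s_,_=cv2.connectedComponentsWithStats((D>.5).astype(np.uint8)); j=1+s_[1:,4].argmax(); D*=cv2.dilate((l==j).astype(np.uint8),np.ones((3,3)))
    C=camc(S[k],b); R=S[k]['orientation']; t=S[k]['tcp_pos']; a=np.arctan2(R[1,1],R[0,1])-np.pi/4
    for z in(.016,.0175,.0189,.0205,.022):
        x,f=nm(lambda p:np.abs(hullmask(C,elbow_rings([*(t+R@[p[0],p[1],-z]),a+p[2],p[3]],.0241),roi)-D).sum(),[0,-.001,0,0],[.002,.002,.03,.03])
        E=elbow_rings([*(t+R@[x[0],x[1],-z]),a+x[2],x[3]])[0][:-1].mean(0)-t; c,s=np.cos(a),np.sin(a)
        print(k,'z',z,'tool x,y',(x[:2]*1e3).round(2),'yaw',np.degrees(x[2]).round(2),'pitch',np.degrees(x[3]).round(2),'cost',round(f,1),'end rel (elbow nominal axes)',(np.array([c*E[0]+s*E[1],-s*E[0]+c*E[1],E[2]])*1e3).round(2))
```

```text
shadow [123.95 128.  ] rim max 62 elbow 59
4 z 0.016 tool x,y [-0.88 -1.11] yaw 0.18 pitch 2.38 cost 231.7 end rel (elbow nominal axes) [-16.94  38.82  17.67]
4 z 0.0175 tool x,y [-0.63 -1.35] yaw -0.23 pitch 2.28 cost 241.8 end rel (elbow nominal axes) [-16.99  38.95  19.11]
4 z 0.0189 tool x,y [-0.44 -1.12] yaw 0.03 pitch 1.82 cost 252.4 end rel (elbow nominal axes) [-17.16  39.18  20.18]
4 z 0.0205 tool x,y [-0.18 -1.09] yaw 0.04 pitch 1.81 cost 263.6 end rel (elbow nominal axes) [-17.32  39.38  21.77]
4 z 0.022 tool x,y [ 0.02 -1.17] yaw -0.14 pitch 1.76 cost 275.1 end rel (elbow nominal axes) [-17.4   39.52  23.24]
shadow [123. 127.] rim max 61 elbow 54
5 z 0.016 tool x,y [-0.85 -1.13] yaw 0.19 pitch 2.55 cost 217.1 end rel (elbow nominal axes) [-17.    38.83  17.79]
5 z 0.0175 tool x,y [-0.67 -0.97] yaw 0.31 pitch 2.26 cost 229.9 end rel (elbow nominal axes) [-17.1   39.03  19.09]
5 z 0.0189 tool x,y [-0.43 -1.26] yaw -0.07 pitch 2.36 cost 239.6 end rel (elbow nominal axes) [-17.21  39.11  20.56]
5 z 0.0205 tool x,y [-0.18 -0.82] yaw 0.35 pitch 1.29 cost 253.9 end rel (elbow nominal axes) [-17.38  39.49  21.41]
5 z 0.022 tool x,y [ 0.01 -1.25] yaw -0.27 pitch 1.61 cost 263.4 end rel (elbow nominal axes) [-17.39  39.5   23.13]
```

```bash
python3 -m crank '[[[-1,0.2,0.05,-0.05,0],[-1,0.2,0.1,-0.05,0],[-1,0.2,0.1,0,0],[-1,0.23,0.1,0,0],[-1,0,0,0,0],[-1,0,0,0,0],[-1,0,0,0,0],[-1,0,0,0,0]]]'
python3 - <<'E'
from h import *
s=read_state(); im=snapshot('wrist'); cv2.imwrite('pics/w6.png',im); np.save('s6.npy',s,allow_pickle=True)
print(s['tcp_pos'],s['orientation'].round(4),s['wrist_force'])
im2=snapshot('scene'); cv2.imwrite('pics/s6.png',im2); cv2.imwrite('pics/t6.png',snapshot('top'))
for q in('elbow_mid',):
    for d in cut_out('scene',q): print(d['confidence'],d['rect'])
a=cv2.resize(np.clip(im[70:250,290:490].astype(float)*2,0,255).astype(np.uint8),None,fx=3,fy=3,interpolation=cv2.INTER_CUBIC)
b=cv2.resize(np.clip(im2[160:240,290:370].astype(float)*1.6,0,255).astype(np.uint8),None,fx=7,fy=7,interpolation=cv2.INTER_CUBIC)[:540]
c=np.hstack([a,b]); c=cv2.resize(c,None,fx=.68,fy=.68,interpolation=cv2.INTER_AREA); print(c.shape); cv2.imwrite('pics/c6.png',c)
E
```

```text
t: 9.25
tcp_pos: [0.5926, 0.0918, 0.1515]
orientation: [[-0.791, 0.612, -0.0], [0.612, 0.791, -0.0], [-0.0, -0.0, -1.0]]
wrist_force: [-0.9, -0.9, -3.9]
width: 0.0473
[0.59257415 0.09180998 0.15153361] [[-0.7907  0.6122 -0.    ]
 [ 0.6122  0.7907 -0.    ]
 [-0.     -0.     -1.    ]] [-0.91434168 -0.90586687 -3.91455854]
0.79 [247.8, 171.8, 274.6, 188.0]
0.69 [292.3, 204.2, 316.3, 232.1]
0.59 [307.4, 198.8, 322.8, 220.5]
(367, 789, 3)
```

View pics/c6.png

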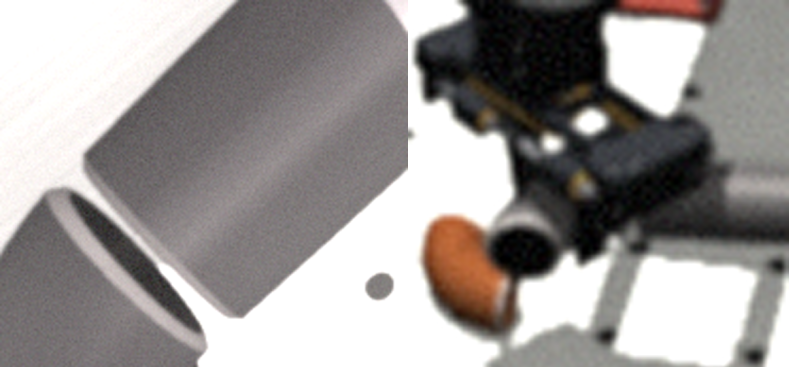

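Wrist half: elbow rim from (50,190) to (205,350) and pipe rim from (87,160) to (240,315), nearly in line with a small gap. Scene half: the free opening at (522,248) points at the far side, but the gripper hides the joint. I'll fix the height and pitch that the bench grasp implies and refit the lateral offset and yaw.

Run:
```python
from ef import *; from holes import *
import ef
b=np.load('bias.npy'); S=states(); S[6]=np.load('s6.npy',allow_pickle=True).item(); ef.cam=lambda n,s:camc(s,b)
I={k:cv2.imread(f'pics/w{k}.png') for k in(4,5,6)}; ks=[4,5,6]
q0=np.array([-.0175,.0390,.0190,0,0,.0025,.0218])
q,T=efit([I[k] for k in ks],[S[k] for k in ks],PK,q0,zfix=.019)
# residual analysis with free parameters subset, pitch 0
Cs=[camc(S[k],b) for k in ks]; ang=[np.arctan2(S[k]['orientation'][1,1],S[k]['orientation'][0,1])-np.pi/4 for k in ks]
def pose(v,i,z,pt):
    a=ang[i];c,s=np.cos(a),np.sin(a); return [*(S[ks[i]]['tcp_pos']+[c*v[0]-s*v[1],s*v[0]+c*v[1],z]),a+v[2],pt]
for z,pt,rb,sets in((.019,0,.0205,(0,1,2)),(.019,0,.0205,(0,2)),(.019,0,.0205,(1,)),(.019,0,.0205,(0,)),(.019,.015,.0205,(0,1,2)),(.021,0,.0205,(0,1,2))):
    def f(v): return np.concatenate([dist(Cs[i],pose(v,i,z,pt),[rb,.0241,v[4]][j],[0,-v[3],0][j],T[i][j]) for i in range(3) for j in sets]+[[(v[3]-.0022)/.0004,(v[4]-.0218)/.0004]])
    r=least_squares(f,[-.0175,.039,0,.0022,.0218],x_scale=[.01,.01,.1,.001,.001],loss='soft_l1',f_scale=.4)
    m=[dist(Cs[0],pose(r.x,0,z,pt),[rb,.0241,r.x[4]][j],[0,-r.x[3],0][j],T[0][j]) for j in range(3)]
    print(z,pt,sets,(r.x[:2]*1e3).round(2),'yaw',np.degrees(r.x[2]).round(2),'b,rl',(r.x[3:]*1e3).round(2),'res',[x[::6].round(1).tolist() for x in m])
```

```text
x,y,z mm [-18.17  38.94  19.01] yaw,pitch [0.33 0.83] b,rl [ 2.7  21.77] rms [[0.59, 0.58, 0.41], [0.58, 0.59, 0.42], [0.61, 0.64, 0.39]] [46, 47, 32]
0.019 0 (0, 1, 2) [-18.08  38.71] yaw 0.18 b,rl [ 2.78 25.82] res [[1.4, 1.1, 0.1, -0.6, 0.2, 0.3, 0.4, 0.1], [0.8, -0.0, -0.7, -0.9, -0.6, 0.3, 0.2, 0.4], [-0.1, -0.7, -0.3, -0.4, 0.8, 1.0]]
0.019 0 (0, 2) [-17.43  38.71] yaw -0.28 b,rl [ 2.2  26.33] res [[0.7, 0.5, -0.3, -0.9, 0.2, 0.5, 0.7, 0.6], [-1.4, -2.2, -2.8, -2.8, -2.4, -1.4, -1.3, -0.9], [0.1, -0.6, -0.3, -0.4, 0.7, 0.9]]
0.019 0 (1,) [-15.96  38.32] yaw 2.46 b,rl [ 2.2 21.8] res [[1.4, 3.0, 2.0, 1.0, 1.5, 1.3, 1.1, 0.7], [0.1, 0.4, -0.1, -0.4, -0.4, 0.1, -0.3, -0.3], [-2.9, -2.5, -1.4, -0.9, 0.6, 1.2]]
0.019 0 (0,) [-14.69  38.71] yaw 1.34 b,rl [ 2.2 21.8] res [[-0.2, 0.7, 0.1, -0.6, 0.3, 0.5, 0.7, 0.6], [-3.4, -2.4, -2.5, -2.4, -2.1, -1.2, -1.2, -0.9], [-1.9, -1.7, -0.8, -0.5, 1.0, 1.5]]
0.019 0.015 (0, 1, 2) [-18.21  38.94] yaw 0.32 b,rl [ 2.69 21.75] res [[1.3, 1.1, 0.2, -0.4, 0.4, 0.5, 0.4, -0.1], [0.6, -0.2, -0.8, -0.8, -0.5, 0.4, 0.2, 0.4], [0.0, -0.4, 0.0, -0.1, 0.8, 0.6]]
0.021 0 (0, 1, 2) [-18.68  38.99] yaw 0.16 b,rl [ 2.72 25.08] res [[1.4, 1.1, 0.1, -0.7, 0.2, 0.3, 0.4, 0.1], [1.0, 0.0, -0.7, -0.9, -0.6, 0.2, 0.2, 0.4], [-0.1, -0.7, -0.3, -0.4, 0.8, 1.0]]
```

```bash
cat > lines.py <<'E'
from holes import *
def prof(k,th=95,show=True):
    im=cv2.imread(f'pics/w{k}.png'); s=np.load(f's{k}.npy',allow_pickle=True).item(); C=camc(s,np.load('bias.npy')); K,D,T=C
    g=cv2.cvtColor(im,cv2.COLOR_BGR2GRAY); S=8; x0,y0,x1,y1=255,60,520,255
    big=cv2.resize(cv2.GaussianBlur(g,(0,0),.6),None,fx=S,fy=S,interpolation=cv2.INTER_CUBIC)[y0*S:y1*S,x0*S:x1*S]
    cs,_=cv2.findContours((big<th).astype(np.uint8),cv2.RETR_EXTERNAL,cv2.CHAIN_APPROX_NONE)
    P=np.vstack([c.reshape(-1,2) for c in cs if len(c)>600]).astype(float); P=(P+.5)/S-.5+[x0,y0]
    P=P[(P[:,0]>x0+1)&(P[:,0]<x1-1)&(P[:,1]>y0+1)&(P[:,1]<y1-1)]
    U=cv2.undistortPoints(P.reshape(-1,1,2),K,D,P=K).reshape(-1,2); C0=(K,np.zeros(5),T)
    p=[.5695,.1341,.171,np.radians(7.55)]; Y=np.array([-np.sin(p[3]),np.cos(p[3]),0])
    L={}
    for sg in(-1,1):
        a,e=proj(C0,[p[:3]-0*Y,p[:3]+.08*Y]); t=(e-a)/np.linalg.norm(e-a); n=np.array([-t[1],t[0]])
        pts=[]
        for st_ in(.006,.05): q=proj(C0,circ([*p,0.],.0241,st_,181)); pts.append(q[(q@n*sg).argmax()])
        d0=pts[1]-pts[0]; d0/=np.linalg.norm(d0); nn=np.array([-d0[1],d0[0]])
        w=U-pts[0]; al,pe=w@d0,(w@nn)*sg; m=(al>3)&(al<60)&(np.abs(pe)<6)
        for _ in range(3):
            A=np.c_[al[m],np.ones(m.sum())]; c=np.linalg.lstsq(A,pe[m],rcond=None)[0]; m=(al>3)&(al<60)&(np.abs(pe-al*c[0]-c[1])<.8)
        r=pe-al*c[0]-c[1]; L[sg]=(al,r)
        print(k,'side',sg,'model line offset px',c[1].round(2),'slope deg',np.degrees(c[0]).round(2),'fit sd',np.std(r[m]).round(2),'n',m.sum())
        z=(al<0)&(al>-75)&(np.abs(r)<25)
        if show: print('   along:dist',[(int(a0),r[z&(np.abs(al-a0)<1)].max().round(1)) for a0 in range(-70,0,3) if (z&(np.abs(al-a0)<1)).any()])
E
python3 - <<'E'
from lines import *
prof(6)
# predicted profile for perfectly concentric elbow at same gap, for comparison
s=np.load('s6.npy',allow_pickle=True).item(); K,D,T=camc(s,np.load('bias.npy')); C0=(K,np.zeros(5),T)
p=[.5695,.1341,.171,np.radians(7.55)]; Y=np.array([-np.sin(p[3]),np.cos(p[3]),0]);X=np.array([np.cos(p[3]),np.sin(p[3]),0])
print('px per mm (x shift, z shift) at elbow end:',[np.round(proj(C0,[p[:3]-.008*Y+d])-proj(C0,[p[:3]-.008*Y]),2).tolist() for d in(.001*X,[0,0,.001])])
for sg in(-1,1):
    a,e=proj(C0,[p[:3],p[:3]+.08*Y]); t=(e-a)/np.linalg.norm(e-a); n=np.array([-t[1],t[0]])
    pts=[(lambda q:q[(q@n*sg).argmax()])(proj(C0,circ([*p,0.],.0241,u,181))) for u in(.006,.05)]
    d0=(pts[1]-pts[0])/np.linalg.norm(pts[1]-pts[0]); nn=np.array([-d0[1],d0[0]])
    for dx,dz in((0,0),(1,0),(0,1)):
        mid=np.array(p[:3])+[0,0,dz*1e-3]+X*dx*1e-3-.006*Y-(-.0167*X+.0403*Y)
        R=np.vstack(elbow_rings([*mid,p[3],0],.0241)); w=proj(C0,R)-pts[0]; al,pe=w@d0,w@nn*sg
        print('pred side',sg,(dx,dz),'first ring al',[np.round((lambda q:[(q@d0).tolist()[i] for i in[(q@nn*sg).argmax()]]+[(q@nn*sg).max()])(proj(C0,elbow_rings([*mid,p[3],0],.0241)[j])-pts[0]),2).tolist() for j in(0,1,3,6)])
E
```

```text
6 side -1 model line offset px -0.85 slope deg 0.39 fit sd 0.09 n 363
   along:dist [(-70, np.float64(-3.7)), (-67, np.float64(-3.2)), (-64, np.float64(-2.8)), (-61, np.float64(-2.4)), (-58, np.float64(-1.7)), (-55, np.float64(-1.3)), (-52, np.float64(-0.9)), (-49, np.float64(-0.5)), (-46, np.float64(-0.2)), (-43, np.float64(-0.1)), (-40, np.float64(0.3)), (-37, np.float64(0.5)), (-34, np.float64(0.1)), (-31, np.float64(-1.5)), (-28, np.float64(-3.7)), (-25, np.float64(-7.5)), (-22, np.float64(-20.7)), (-16, np.float64(-5.6)), (-13, np.float64(-2.2)), (-10, np.float64(-0.0)), (-7, np.float64(0.2)), (-4, np.float64(0.2)), (-1, np.float64(0.1))]
6 side 1 model line offset px -0.76 slope deg 0.07 fit sd 0.09 n 363
   along:dist [(-43, np.float64(8.5)), (-40, np.float64(2.7)), (-37, np.float64(0.7)), (-34, np.float64(0.3)), (-31, np.float64(-1.2)), (-28, np.float64(-6.0)), (-25, np.float64(-17.6)), (-16, np.float64(-9.9)), (-13, np.float64(-3.0)), (-10, np.float64(-0.2)), (-7, np.float64(0.1)), (-4, np.float64(-0.0)), (-1, np.float64(0.1))]
px per mm (x shift, z shift) at elbow end: [[[1.59, 1.55]], [[0.2, 0.62]]]
pred side -1 (0, 0) first ring al [[-28.55, -4.96], [-35.76, -0.16], [-48.02, -1.05], [-75.88, -6.28]]
pred side -1 (1, 0) first ring al [[-28.55, -7.29], [-35.75, -2.49], [-47.99, -3.36], [-75.81, -8.54]]
pred side -1 (0, 1) first ring al [[-28.82, -5.21], [-36.08, -0.38], [-48.42, -1.27], [-76.44, -6.54]]
pred side 1 (0, 0) first ring al [[-29.13, -5.09], [-32.23, 0.07], [-37.65, 0.44], [-50.07, 2.62]]
pred side 1 (1, 0) first ring al [[-28.98, -2.87], [-32.07, 2.28], [-37.48, 2.64], [-49.89, 4.81]]
pred side 1 (0, 1) first ring al [[-29.36, -4.12], [-32.48, 1.07], [-37.94, 1.44], [-50.44, 3.63]]
```

```bash
cat > lines2.py <<'E'
from holes import *
def meas(k,gap=.006,v=True):
    im=cv2.imread(f'pics/w{k}.png'); s=np.load(f's{k}.npy',allow_pickle=True).item(); K,D,T=camc(s,np.load('bias.npy')); C0=(K,np.zeros(5),T)
    g=cv2.GaussianBlur(cv2.cvtColor(cv2.undistort(im,K,D,None,K),cv2.COLOR_BGR2GRAY).astype(np.float32),(0,0),.8)
    p=[.5695,.1341,.171,np.radians(7.55)]; Y=np.array([-np.sin(p[3]),np.cos(p[3]),0]);X=np.array([np.cos(p[3]),np.sin(p[3]),0])
    rows=[];rhs=[]
    for sg in(-1,1):
        a,e=proj(C0,[p[:3],p[:3]+.08*Y]); t=(e-a)/np.linalg.norm(e-a); n=np.array([-t[1],t[0]])
        pts=[(lambda q:q[(q@n*sg).argmax()])(proj(C0,circ([*p,0.],.0241,u,361))) for u in(.006,.05)]
        d0=(pts[1]-pts[0])/np.linalg.norm(pts[1]-pts[0]); nn=np.array([-d0[1],d0[0]])*sg
        def edge(al,c,h=3.):
            kk=np.arange(c-h,c+h+.01,.1); L=pts[0]+al*d0+kk[:,None]*nn
            v_=cv2.remap(g,L[:,0].astype(np.float32)[None],L[:,1].astype(np.float32)[None],cv2.INTER_CUBIC)[0]; d=np.gradient(v_); i=d.argmax()
            if i<2 or i>len(kk)-3: return np.nan
            lo,hi=v_[max(0,i-12):i].min(),v_[i:i+13].max(); j=np.where((v_[:-1]<=(lo+hi)/2)&(v_[1:]>(lo+hi)/2))[0]; j=j[np.abs(j-i).argmin()]
            return kk[j]+.1*((lo+hi)/2-v_[j])/(v_[j+1]-v_[j])
        A=np.arange(5,45,1.); E=np.array([edge(x,0) for x in A]); ok=~np.isnan(E); c=np.polyfit(A[ok],E[ok],1); ok&=np.abs(E-np.polyval(c,A))<.4; c=np.polyfit(A[ok],E[ok],1)
        def pred(dx,dz,dy,al,dyaw=0):
            w=p[3]+dyaw; x_=np.array([np.cos(w),np.sin(w),0]); y_=np.array([-x_[1],x_[0],0])
            mid=np.array(p[:3])+[0,0,dz*1e-3]+X*dx*1e-3-gap*Y-(-.0403+.057-.0334)*x_*0-(-.01669*x_+.04031*y_)
            q=np.array([(lambda u:[u[(u@nn).argmax()]@d0,(u@nn).max()])(proj(C0,r)-pts[0]) for r in elbow_rings([*mid,w,0],.0241)[1:]])
            return np.interp(-al,-q[:,0],q[:,1])
        als=np.arange(-68,-39,2.) if sg<0 else np.arange(-42,-36.5,1.)
        base=np.array([pred(0,0,0,a_) for a_ in als]); obs=np.array([edge(a_,b_+np.polyval(c,a_),4.) for a_,b_ in zip(als,base)]); r=obs-np.polyval(c,als)-base
        if v: print(k,'side',sg,'pipe offset',c[1].round(2),'slope',np.degrees(c[0]).round(2),'sd',np.std(E[ok]-np.polyval(c,A[ok])).round(2),'elbow resid',r.round(2).tolist())
        for a_,r_ in zip(als,r):
            if not np.isnan(r_): rows.append([pred(1,0,0,a_)-pred(0,0,0,a_),pred(0,1,0,a_)-pred(0,0,0,a_),pred(0,0,0,a_,np.radians(1))-pred(0,0,0,a_)]);rhs.append(r_)
    rows,rhs=np.array(rows),np.array(rhs); w=np.where(rows[:,0]>0,1.6,1)
    sol=least_squares(lambda u:(rows@u-rhs)*w,[0,0,0],loss='soft_l1',f_scale=.3).x
    print('elbow minus pipe: x %.2f mm z %.2f mm yaw %.2f deg'%tuple(sol),' yaw fixed to 0.2:',least_squares(lambda u:(rows@[u[0],u[1],.2]-rhs)*w,[0,0],loss='soft_l1',f_scale=.3).x.round(2))
E
python3 -c "
from lines2 import *
meas(6); meas(6,.0075,False); meas(5,.0145)"
```

```text
6 side -1 pipe offset -1.18 slope 0.29 sd 0.21 elbow resid [1.15, 0.44, 0.16, 0.18, 0.23, 0.53, 0.65, 0.18, 0.09, 0.24, 0.52, 0.78, 0.3, 0.29, 0.6]
6 side 1 pipe offset 0.45 slope -0.14 sd 0.21 elbow resid [nan, 1.29, 0.27, -0.59, -0.18, -0.03]
elbow minus pipe: x -0.26 mm z 0.49 mm yaw 0.39 deg  yaw fixed to 0.2: [-0.23  0.48]
elbow minus pipe: x -0.36 mm z 1.08 mm yaw 2.67 deg  yaw fixed to 0.2: [-0.06  0.83]
5 side -1 pipe offset -1.04 slope -0.3 sd 0.22 elbow resid [nan, 0.77, 0.57, -0.37, -0.35, -0.45, -1.16, -0.75, -0.6, -2.31, -1.94, -2.63, -2.87, -2.5, -2.7]
5 side 1 pipe offset 0.56 slope -0.09 sd 0.19 elbow resid [0.75, 0.63, 0.42, 0.63, 0.67, 1.08]
elbow minus pipe: x 2.12 mm z -3.04 mm yaw -25.13 deg  yaw fixed to 0.2: [ 0.45 -0.35]
```

Independent estimates put the elbow within about 0.3 mm in x and 0.5 mm in z, with yaw matched. I'm trimming x by +0.25 mm and creeping towards the pipe.

```bash
python3 -m crank '[[[-1,-0.018,0.018,0,0],[-1,0.071,0.07,0,0],[-1,0.071,0.07,0,0],[-1,0.071,0.07,0,0],[-1,0,0,0,0],[-1,0,0,0,0]]]'; python3 -m crank '[[[-1,0.0355,0.035,0,0],[-1,0,0,0,0]]]'; python3 -m crank '[[[-1,0.0355,0.035,0,0],[-1,0,0,0,0]]]'
```

```text
t: 10.05
tcp_pos: [0.5924, 0.0949, 0.1515]
orientation: [[-0.791, 0.612, 0.0], [0.612, 0.791, -0.0], [-0.0, -0.0, -1.0]]
wrist_force: [0.8, 1.1, -4.8]
width: 0.0476
t: 10.25
tcp_pos: [0.5923, 0.0954, 0.1515]
orientation: [[-0.791, 0.612, 0.0], [0.612, 0.791, 0.0], [-0.0, 0.0, -1.0]]
wrist_force: [0.6, 0.0, -4.8]
width: 0.0472
t: 10.45
tcp_pos: [0.5923, 0.0959, 0.1516]
orientation: [[-0.791, 0.612, 0.0], [0.612, 0.791, 0.0], [-0.0, 0.0, -1.0]]
wrist_force: [0.3, -0.1, -4.0]
width: 0.0475
```

Run:
```python
from h import *
s=read_state(); im=snapshot('wrist'); cv2.imwrite('pics/w7.png',im); np.save('s7.npy',s,allow_pickle=True)
from lines2 import *
for g in(.0015,.002,.0025): meas(7,g,g==.002)
from lines import prof
prof(7,110)
a=cv2.resize(np.clip(im[90:240,300:460].astype(float)*2.0,0,255).astype(np.uint8),None,fx=4,fy=4,interpolation=cv2.INTER_CUBIC); cv2.imwrite('pics/c7.png',a)
```

```text
elbow minus pipe: x 0.19 mm z 4.21 mm yaw -0.78 deg  yaw fixed to 0.2: [0.01 4.  ]
7 side -1 pipe offset -0.98 slope -0.35 sd 0.23 elbow resid [-0.58, -0.71, -0.61, -0.58, -0.55, -0.35, -1.34, -1.23, -1.04, -1.12, -0.94, -0.54, -1.24, -1.1, -0.87]Traceback (most recent call last):
  File "<stdin>", line 4, in <module>
  File "lines2.py", line 24, in meas
    base=np.array([pred(0,0,0,a_) for a_ in als]); obs=np.array([edge(a_,b_+np.polyval(c,a_),4.) for a_,b_ in zip(als,base)]); r=obs-np.polyval(c,als)-base
                                                                 ~~~~^^^^^^^^^^^^^^^^^^^^^^^^^^^
  File "lines2.py", line 15, in edge
    lo,hi=v_[max(0,i-12):i].min(),v_[i:i+13].max(); j=np.where((v_[:-1]<=(lo+hi)/2)&(v_[1:]>(lo+hi)/2))[0]; j=j[np.abs(j-i).argmin()]
                                                                                                                ~~~~~~~~~~~~~~~~~~^^
ValueError: attempt to get argmin of an empty sequence
```

Run:
```python
from lines import *
im=cv2.imread('pics/w7.png')
a=cv2.resize(np.clip(im[90:240,300:460].astype(float)*2.0,0,255).astype(np.uint8),None,fx=4,fy=4,interpolation=cv2.INTER_CUBIC); cv2.imwrite('pics/c7.png',a)
prof(7,110)
s=np.load('s7.npy',allow_pickle=True).item(); K,D,T=camc(s,np.load('bias.npy')); C0=(K,np.zeros(5),T)
p=[.5695,.1341,.171,np.radians(7.55)]; Y=np.array([-np.sin(p[3]),np.cos(p[3]),0]);X=np.array([np.cos(p[3]),np.sin(p[3]),0])
for sg in(-1,1):
    a,e=proj(C0,[p[:3],p[:3]+.08*Y]); t=(e-a)/np.linalg.norm(e-a); n=np.array([-t[1],t[0]])
    pts=[(lambda q:q[(q@n*sg).argmax()])(proj(C0,circ([*p,0.],.0241,u,181))) for u in(.006,.05)]
    d0=(pts[1]-pts[0])/np.linalg.norm(pts[1]-pts[0]); nn=np.array([-d0[1],d0[0]])*sg
    mid=np.array(p[:3])-.002*Y-(-.0167*X+.0403*Y)
    q=np.array([(lambda u:[u[(u@nn).argmax()]@d0,(u@nn).max()])(proj(C0,r)-pts[0]) for r in elbow_rings([*mid,p[3],0],.0241)])
    print('pred',sg,[(x.round(1),y.round(2)) for x,y in q[:8]])
```

```text
7 side -1 model line offset px -0.3 slope deg 0.37 fit sd 0.15 n 374
   along:dist [(-70, np.float64(-6.9)), (-67, np.float64(-6.0)), (-64, np.float64(-5.2)), (-61, np.float64(-4.3)), (-58, np.float64(-3.8)), (-55, np.float64(-3.4)), (-52, np.float64(-3.0)), (-49, np.float64(-2.3)), (-46, np.float64(-1.9)), (-43, np.float64(-1.5)), (-40, np.float64(-1.1)), (-37, np.float64(-0.6)), (-34, np.float64(-0.4)), (-31, np.float64(-0.1)), (-28, np.float64(0.0)), (-25, np.float64(-0.1)), (-22, np.float64(-1.0)), (-19, np.float64(-3.4)), (-16, np.float64(-4.9)), (-13, np.float64(-1.7)), (-10, np.float64(0.1)), (-7, np.float64(0.5)), (-4, np.float64(0.4)), (-1, np.float64(0.3))]
7 side 1 model line offset px -0.32 slope deg -0.01 fit sd 0.09 n 357
   along:dist [(-31, np.float64(6.4)), (-28, np.float64(1.4)), (-25, np.float64(0.9)), (-22, np.float64(0.1)), (-19, np.float64(-3.3)), (-16, np.float64(-5.9)), (-13, np.float64(-2.6)), (-10, np.float64(-0.3)), (-7, np.float64(-0.1)), (-4, np.float64(0.1)), (-1, np.float64(0.1))]
pred -1 [(np.float64(-18.9), np.float64(-4.95)), (np.float64(-26.2), np.float64(-0.16)), (np.float64(-28.7), np.float64(-0.27)), (np.float64(-38.4), np.float64(-1.04)), (np.float64(-47.9), np.float64(-2.31)), (np.float64(-57.2), np.float64(-4.06)), (np.float64(-66.3), np.float64(-6.28)), (np.float64(-75.1), np.float64(-8.96))]
pred 1 [(np.float64(-19.3), np.float64(-5.09)), (np.float64(-22.4), np.float64(0.07)), (np.float64(-23.6), np.float64(0.12)), (np.float64(-27.9), np.float64(0.44)), (np.float64(-32.1), np.float64(0.96)), (np.float64(-36.2), np.float64(1.69)), (np.float64(-40.3), np.float64(2.62)), (np.float64(-44.2), np.float64(3.75))]
```

View pics/c7.png

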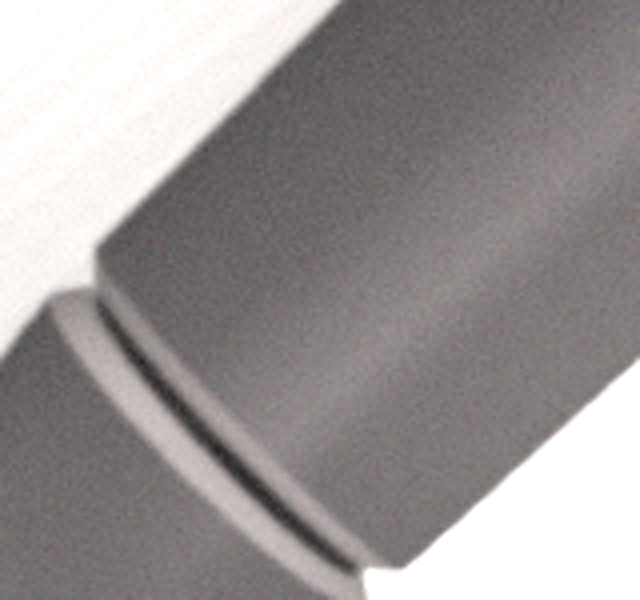

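The close view shows the two rims parallel: an even dark slit from (110,310) to (350,565), with side silhouettes in line to about 0.3 px on the left. The images suggest the elbow is a touch high, so I'm trimming -0.3 mm in z and +0.1 mm in x. Then I'll creep to contact.

```bash
python3 -m crank '[[[-1,-0.007,0.007,0.03,0],[-1,0.0355,0.035,0,0],[-1,0,0,0,0]]]'; python3 -m crank '[[[-1,0.0215,0.021,0,0],[-1,0,0,0,0]]]';  python3 -m crank '[[[-1,0.0215,0.021,0,0],[-1,0,0,0,0]]]'
```

```text
t: 10.8
tcp_pos: [0.5923, 0.0964, 0.1512]
orientation: [[-0.791, 0.612, -0.0], [0.612, 0.791, 0.0], [0.0, -0.0, -1.0]]
wrist_force: [0.0, 0.0, -4.7]
width: 0.0473
t: 11.0
tcp_pos: [0.5923, 0.0967, 0.1512]
orientation: [[-0.791, 0.612, -0.0], [0.612, 0.791, -0.0], [-0.0, -0.0, -1.0]]
wrist_force: [0.2, 0.2, -5.8]
width: 0.0472
t: 11.2
tcp_pos: [0.5923, 0.0969, 0.1513]
orientation: [[-0.791, 0.612, 0.0], [0.612, 0.791, -0.0], [-0.0, -0.0, -1.0]]
wrist_force: [-0.7, -0.7, -4.7]
width: 0.0471
```

```bash
python3 -m crank '[[[-1,0.0215,0.021,0,0],[-1,0,0,0,0]]]';  python3 -m crank '[[[-1,0.0215,0.021,0,0],[-1,0,0,0,0]]]'
```

```text
t: 11.4
tcp_pos: [0.5922, 0.0969, 0.1513]
orientation: [[-0.791, 0.612, 0.0], [0.612, 0.791, -0.001], [-0.0, -0.0, -1.0]]
wrist_force: [-0.5, -1.9, -3.2]
width: 0.0475
t: 11.6
tcp_pos: [0.5922, 0.097, 0.1513]
orientation: [[-0.791, 0.612, 0.0], [0.612, 0.791, -0.001], [-0.001, -0.001, -1.0]]
wrist_force: [0.3, -3.6, -3.7]
width: 0.0473
```

Contact: the TCP stopped at y≈0.0970 and Fy has built to -3.6 N. I'll record the contact state and picture, then draw straight back about 3.65 mm commanded, since the command is about 0.65 mm ahead.

```bash
python3 - <<'E'
from h import *
s=read_state(); np.save('s8.npy',s,allow_pickle=True); cv2.imwrite('pics/w8.png',snapshot('wrist'))
print(s['tcp_pos'].round(5),s['wrist_force'].round(2),s['ft_torque'].round(3),s['orientation'].round(4))
E
python3 -m crank '[[[-1,-0.0866,-0.0858,0,0],[-1,-0.0866,-0.0858,0,0],[-1,-0.0866,-0.0858,0,0],[-1,0,0,0,0],[-1,0,0,0,0],[-1,0,0,0,0]]]'
python3 - <<'E'
from h import *
s0=np.load('s8.npy',allow_pickle=True).item(); s=read_state(); im=snapshot('wrist'); cv2.imwrite('pics/w9.png',im); np.save('s9.npy',s,allow_pickle=True)
a=np.radians(7.55);X=np.array([np.cos(a),np.sin(a),0]);Y=np.array([-X[1],X[0],0]); d=(s['tcp_pos']-s0['tcp_pos'])*1e3
print('move since contact x,y,z mm',(d@X).round(2),(d@Y).round(2),d[2].round(2),s['wrist_force'].round(1),'tool yaw',np.degrees(np.arctan2(s['orientation'][1,1],s['orientation'][0,1]))-45, s['orientation'].round(4))
f=lambda i:cv2.resize(np.clip(i[100:240,300:420].astype(float)*2,0,255).astype(np.uint8),None,fx=3.3,fy=3.3,interpolation=cv2.INTER_CUBIC)
cv2.imwrite('pics/c9.png',np.hstack([f(cv2.imread('pics/w8.png')),f(im)]))
E
```

```text
[0.59223 0.097   0.15133] [ 0.28 -3.65 -3.69] [-0.742  0.042  0.05 ] [[-7.907e-01  6.122e-01  1.000e-04]
 [ 6.122e-01  7.907e-01 -9.000e-04]
 [-7.000e-04 -7.000e-04 -1.000e+00]]
t: 12.25
tcp_pos: [0.5926, 0.0941, 0.1512]
orientation: [[-0.791, 0.612, -0.0], [0.612, 0.791, 0.0], [0.0, 0.0, -1.0]]
wrist_force: [-0.4, -0.1, -5.2]
width: 0.0473
move since contact x,y,z mm -0.01 -2.96 -0.1 [-0.4 -0.1 -5.2] tool yaw 7.257288394527279 [[-7.908e-01  6.121e-01 -0.000e+00]
 [ 6.121e-01  7.908e-01  2.000e-04]
 [ 1.000e-04  1.000e-04 -1.000e+00]]
```

View pics/c9.png

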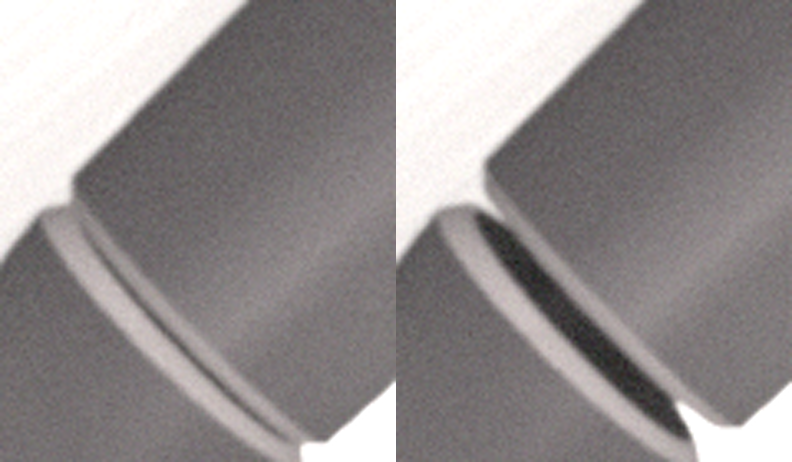

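At contact (left half) a thin dark lens remains at the top of the joint, from (95,225) to (285,440). At the 3 mm gap (right half) the slit is open. The lens hints that the elbow's nose is tilted up slightly, so I'll quantify it from the slit widths in the two images, whose known separation is 2.96 mm.

Run:
```python
from holes import *
b=np.load('bias.npy'); a=np.radians(7.55);X=np.array([np.cos(a),np.sin(a),0]);Y=np.array([-X[1],X[0],0])
pe=np.array([.5695,.1337,.1708])
W={}
for k in(7,8,9):
    s=np.load(f's{k}.npy',allow_pickle=True).item(); C=camc(s,b); g=cv2.cvtColor(cv2.imread(f'pics/w{k}.png'),cv2.COLOR_BGR2GRAY).astype(np.float32)
    print(k)
    for th in(50,70,90,110,130):
        r=.0208; t=np.radians(th); base=pe+r*(np.cos(t)*X+np.sin(t)*np.array([0,0,1])); ss=np.arange(-.009,.005,.0001)
        P=proj(C,base+ss[:,None]*Y); v=np.mean([cv2.remap(g,(P[:,0]+o*.7).astype(np.float32)[None],(P[:,1]+o*.7).astype(np.float32)[None],cv2.INTER_CUBIC)[0] for o in(-1,0,1)],0)
        i=v[40:110].argmin()+40; lo=v[i]; lev=(27+88)/2*.9
        # integral darkness equivalent width relative to rim level both sides
        L=v[max(0,i-45):i].max(); R=v[i:i+40].max()
        lv=52.; m=v<lv; j0=i
        while j0>0 and v[j0]<lv: j0-=1
        j1=i
        while j1<len(v)-1 and v[j1]<lv: j1+=1
        print('  th',th,'min',lo.round(0),'peaks',L.round(0),R.round(0),'dark width mm@52',round((j1-j0)*.1,1),'from',ss[j0].round(4),'to',ss[j1].round(4),'eqw',round(float(np.sum(np.clip(1-(v[max(0,i-45):i+40]-18)/(np.minimum(L,R)-18),0,1))*.1),2))
```

```text
7
  th 50 min 31.0 peaks 91.0 85.0 dark width mm@52 1.5 from -0.0017 to -0.0002 eqw 1.95
  th 70 min 28.0 peaks 96.0 85.0 dark width mm@52 1.7 from -0.0017 to -0.0 eqw 2.06
  th 90 min 22.0 peaks 98.0 85.0 dark width mm@52 1.8 from -0.0017 to 0.0001 eqw 2.0
  th 110 min 29.0 peaks 98.0 84.0 dark width mm@52 1.7 from -0.0016 to 0.0001 eqw 1.91
  th 130 min 28.0 peaks 97.0 77.0 dark width mm@52 1.7 from -0.0015 to 0.0002 eqw 1.8
8
  th 50 min 56.0 peaks 58.0 94.0 dark width mm@52 0.0 from -0.005 to -0.005 eqw 0.23
  th 70 min 56.0 peaks 96.0 86.0 dark width mm@52 0.0 from -0.0003 to -0.0003 eqw 1.56
  th 90 min 51.0 peaks 98.0 86.0 dark width mm@52 0.3 from -0.0004 to -0.0001 eqw 1.3
  th 110 min 47.0 peaks 97.0 82.0 dark width mm@52 0.6 from -0.0005 to 0.0001 eqw 1.29
  th 130 min 52.0 peaks 96.0 77.0 dark width mm@52 0.3 from -0.0003 to -0.0 eqw 1.2
9
  th 50 min 27.0 peaks 93.0 181.0 dark width mm@52 2.0 from -0.0034 to -0.0014 eqw 2.11
  th 70 min 26.0 peaks 95.0 85.0 dark width mm@52 3.5 from -0.0035 to -0.0 eqw 3.13
  th 90 min 22.0 peaks 97.0 86.0 dark width mm@52 3.6 from -0.0035 to 0.0001 eqw 3.29
  th 110 min 27.0 peaks 96.0 84.0 dark width mm@52 3.6 from -0.0035 to 0.0001 eqw 3.26
  th 130 min 24.0 peaks 95.0 77.0 dark width mm@52 3.6 from -0.0034 to 0.0002 eqw 3.11
```

```bash
python3 -m crank '[[[-1,0,0,0,0],[-1,0,0,0,0],[-1,0,0,0,0]]]'
python3 - <<'E'
from h import *
s0=np.load('s8.npy',allow_pickle=True).item(); s=read_state(); a=np.radians(7.55); Y=np.array([-np.sin(a),np.cos(a),0])
print('back from contact mm',((s0['tcp_pos']-s['tcp_pos'])@Y*1e3).round(2),s['wrist_force'].round(1),s['width'],np.abs(s['joint_velocities']).max())
print(sign_off())
E
```

```text
t: 12.6
tcp_pos: [0.5926, 0.094, 0.1512]
orientation: [[-0.791, 0.612, 0.0], [0.612, 0.791, 0.0], [-0.0, 0.0, -1.0]]
wrist_force: [0.0, -0.2, -4.4]
width: 0.0476
back from contact mm 3.07 [ 0.  -0.2 -4.4] 0.0476083254741607 0.05116878674543085
the job is handed in; nothing more can be done
None
```

I gripped the larger grey elbow from above, turned it to match the pipe (yaw about 7.5°) and crept in until it touched the pipe end at about 3.7 N. I then drew it straight back, and the arm is holding it there in the air. The job was handed in at about 12.7 s, and no verdict came back.

**Last checks**
- **Gap:** the tool is 3.07 mm back from the contact position. Side force is about 0, the grip reads 47.6 mm and the arm is still.
- **Squareness, left to right:** the slit in the wrist picture is even across the rim, so the joint looks square in that direction.
- **Concentricity:** the estimates put the rims within about 0.3 mm sideways. In height they disagree: the pictures put the elbow 0.5–1 mm high before a final 0.3 mm drop, while the height carried over from the bench grasp put it about 0.5 mm low.

**Not perfect:** at contact a slit of about 0.6 mm stayed open at the top. The end therefore tilts up about 0.8°, and the free end probably dips by a similar amount. The tool could not be tilted to correct this, so I left it; the gap is about 3 mm at the bottom and about 3.6 mm at the top.

As far as I could tell, nothing else was touched; I did not take a final picture of the other parts.

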